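# Feed rollers through a hand-cranked drum into a jar and bung it

## Robot

A 7-joint arm with a two-finger parallel gripper is mounted at the origin on the work surface; the furniture and walls round the work are solid. World frame = base frame: x ahead of the robot, y to its left, z up, the work surface at z = 0. Lengths are in m, angles in rad, forces in N, time in s.
With the tool pointing down it reaches from about 0.4 to 0.875 m from the base axis. Payload 19.3 kg.
Tool frame: the origin (TCP) lies midway between the tips of the shut fingers; the grasp point (between the pads) lies 19 mm behind it; z points along the fingers, y is the line along which they close (so a half turn about z gives the same grasp; the last joint's range is limited). The gripper opens to 85 mm and grips with 20 to 120 N. Pads are 22 mm wide; open, the fingers measure 114 mm over their backs; the gripper's body (76 mm by 85 mm) begins 54 mm behind the grasp point. The pads swing forward as they close: fully open they stand 13 mm farther back than shut.
Start: joints at [-1.262, 0.521, -0.036, 1.599, 0.021, 1.021, -0.113], TCP at [0.231, 0.581, 0.231] pointing down, gripper open.
Joint ranges: [-2.91, 2.91], [-0.3, 2.13], [-1.5, 1.42], [0.17, 2.43], [-1.26, 4.41], [0.16, 1.93], [-2.52, 2.52]. Speed limits (rad/s): [1.89, 1.89, 2.39, 2.39, 3.01, 3.01, 3.01].

## Interface

Orientations are given as [roll, pitch, yaw] about the fixed x, y, z axes, in that order (R = Rz(yaw) Ry(pitch) Rx(roll)).
In Python, from workcell import * gives the robot as it stands. The module is installed in compiled form; this text tells all that it offers.
- The arm moves only by the tool play_rows, never from a script. Its argument "deltas" is a list of rows, each a list of 7 numbers: the shift along the tool's x, y, z in units of 500 mm (1.0 is 500 mm), then the turn, a rotation vector about the tool's x, y, z in units of 120 degrees (1.0 is 120 degrees), then the closure, from 0 (fully open) to 1 (shut). A call has 1 to 10 rows; each row is the pose to reach, as a shift and turn from the pose commanded when the call began, along the tool's axes at that moment; what a row does not reach only later rows make up. A row lasts 1/10 s, in which the tool goes at most 50 mm and 8.59 degrees, less where a joint would pass 70% of its speed; a pose out of reach is approached as far as the arm can. A call with a number of a shift or a turn outside -1 to 1 is refused whole. A call with a gripper value outside its range is refused whole. The fingers move at their own pace and stop on an object; "newtons" is the grip in N (left out, the last holds). Time passes only in rows, so rows that repeat a pose let the fingers close. It gives the time, the measured TCP pose, the force, the opening and the grip force at its end, in the units of the state.
- observe(): the state, without advancing time (a new reading comes with each control period).
- grab_frame(name): name is "side" or "top" or "wrist"; returns the picture (420x560x3 uint8, red, green, blue); there is no depth.
- get_calibration(name): a dict with "fovy" (degrees; the focal length in pixels is half the picture's height over the tangent of half this angle, whatever the lens; pixels are square), "cx", "cy" (the principal point, pixels), "xyz" and "rotation" of the camera in the world. Camera axes: x right, y down, z forward; pixel columns grow to the right and rows downward; lengths in m; the calibration is good to about 2 mm. A picture is of the moment at which its call begins: read the wrist's pose just before it. get_calibration takes no time and is no camera call; for the wrist camera it gives the pose at the moment of the call.
- job_done(): hands the job in; it is judged then, once.
The state is a dict: "clock": time; "qpos": joint angles; "qd": joint speeds; "joint_efforts": joint torques, N m; "position": TCP position; "tool_rot": TCP orientation; "force": force on the tool from outside, world axes, zero at the start; "moment": the same for the moment, N m; "grip_width": finger opening in m; "finger_force": force on a finger pad.
Only numpy, scipy, OpenCV 4.12 (cv2) and the standard library are available. Lean on these libraries where they do the work, as an engineer would, in place of code of your own. Each camera call takes 0.05 s, during which the arm holds its last target. There are 200 camera calls.

## Task

Lay every yellow roller crosswise on the infeed ramp of the green-framed drum feeder so that they roll down and queue between its guide rails. Once all of them are on the feeder, turn the red crank handle slowly, clockwise seen from the robot and always well under half a turn per second, until every roller has dropped one at a time out of the drum's side opening into the white jar (never put a roller in the jar by hand); then close the jar with the black tapered bung, pushed in level until its flange lies on the rim. Leave the other things alone.

Things in the scene. Friction and masses are not known exactly. Their poses are not given: they have to be found in the camera images.
- feeder: hand-cranked rotary feeder, green frame, fixed to the bench (base plate 160 x 330 mm); origin at bench level straight under the drum axle. x axis: along the axle, the crank being on the -x side towards the robot; +y towards the infeed ramp, -y towards outlet chute and jar; z up. Its highest parts, the orange guard over the drum and the stop at the ramp's upper end, reach z = 265 mm
- drum_axle (a point): centre of the drum, on its axle, 193 mm above the bench. Drum: two blue discs 124 mm across, 68 mm apart inside, 8 open pockets between grey vanes, one roller to a pocket. The orange guard covers the upper outlet side; rollers drop from the side opening below it onto a short chute into the jar. Same axes as the feeder
- ramp_foot (a point): lower end of the infeed ramp's surface, at the drum: feeder x = 0, y = 64, z = 195 mm. The ramp falls 16 degrees towards it. Rollers roll down by themselves, axis along the feeder's x, and queue here between slippery guide rails 18 mm high, 68 mm apart inside. Same axes as the feeder
- ramp_load (a point): point on the ramp's surface, on its centre line, 36 mm from its upper end, where the rails flare (68 mm apart inside at y = 165, 86 mm at the upper end, y = 232): feeder x = 0, y = 196, z = 233 mm. Rollers are laid here; one laid more than about 0.2 rad askew may hang. Same axes as the feeder (the ramp's own slope not included)
- drum (a joint): angle a of drum and crank (rad), grows as the crank turns clockwise seen from the robot; starts within 0 to 6.2, limits -40 and 60. Handle at feeder y = -50 sin a, z = 193 + 50 cos a mm. Friction 0.22 N m; stays where left. One pocket is 0.785. A roller rides about 0.6 turn from ramp to jar; 4 rollers take about 0.9 turn, or more if a pocket stays empty
- crank_grip (a point): point on the axis of the red crank handle where to grip it, 50 mm from the axle, at feeder x = -98 mm. The handle is a freely turning sleeve, 19 mm in diameter, parallel to the feeder's x, reaching 28 mm to the front and 32 mm to the back of this point; crank arm 37 mm behind it. Nothing stands in front of the arm. Only its position means anything
- jar: white round jar fixed to the bench under the chute, 108 mm outside, 100 mm inside diameter, 128 mm high, floor 5 mm thick; origin at the centre of its underside, 160 mm from the feeder's origin along the feeder's -y; z up. The chute's lip ends 7 mm short of its rim
- jar_rim (a point): centre of the jar's mouth, at rim height (128 mm above the bench)
- bung: black rubber tapered bung with a knob, 66 mm high, 150 g, standing on its small end at the start; origin at the centre of its underside, z axis up through the knob. Taper 84 mm in diameter at the bottom, 93 mm at 20 mm height; then a flange 104 mm in diameter from 20 to 28 mm; then the knob, 28 mm in diameter, from 28 to 66 mm. Seated, the flange lies on the jar's rim and the origin is 20 mm below the rim
- roller_0: yellow roller with dark steel ends, a cylinder 30 mm in diameter and 62 mm long, 60 g, lying on the bench at the start; origin at its centre (15 mm above what it lies on), x axis along its length. It rolls down slopes over 8 degrees. 3 or 4 rollers are present in a run; an absent one reads None from the start
- roller_1: yellow roller with dark steel ends, a cylinder 30 mm in diameter and 62 mm long, 60 g, lying on the bench at the start; origin at its centre (15 mm above what it lies on), x axis along its length. It rolls down slopes over 8 degrees. 3 or 4 rollers are present in a run; an absent one reads None from the start
- roller_2: yellow roller with dark steel ends, a cylinder 30 mm in diameter and 62 mm long, 60 g, lying on the bench at the start; origin at its centre (15 mm above what it lies on), x axis along its length. It rolls down slopes over 8 degrees. 3 or 4 rollers are present in a run; an absent one reads None from the start
- roller_3: yellow roller with dark steel ends, a cylinder 30 mm in diameter and 62 mm long, 60 g, lying on the bench at the start; origin at its centre (15 mm above what it lies on), x axis along its length. It rolls down slopes over 8 degrees. 3 or 4 rollers are present in a run; an absent one reads None from the start
- cream_plug: cream moulded plug 61 mm across, 35 mm high, origin at the centre of its underside; bystander, to be left where it is
- sanding_block: black rubber sanding block 66 x 122 x 35 mm, origin at the centre of its underside; bystander, to be left where it is
Mind the look-alikes: they are no part of the job. Leave any blue look-alike of the roller_2 alone.

How it is judged:
By the outcome, as a careful person would: the job done as asked, in the order asked, and still so for the second after the job is handed in, with the robot touching nothing.
Of roller_0, roller_1, roller_2, roller_3 only 3 to 4 are there at a start; the rules pass over those that are not, and their reading is None.
At some moment in a run one of bung may be knocked a few centimetres aside while the robot is not near it.
Once in a run the grip may slacken for a moment while it holds something.
It also fails if it takes over 192 s, if anything falls off the work surface, if the arm or the gripper's body presses on something with over 40 N, if the wrist force passes 120 N, or if a joint passes its speed limit or range.

## Working session

There is one attempt and no reset: what is moved stays moved. The work goes in short steps, Python scripts to look and compute and a tool call to move; the robot and the scene stay as the last step left them, time stands still between calls to the robot, and variables do not carry over. Pictures are saved under pics/ and viewed, at most 14 in all, crops included, and the job is handed in when it is done.

Besides the shell and the picture viewer there is one more tool, called after ">>>" in YAML: its name, and indented under it one key for each argument. play_rows: Moves the arm, as the interface text tells. Its arguments: {"type":"object","properties":{"deltas":{"type":"array"},"newtons":{"type":"number"}},"required":["deltas"]}

```bash
mkdir -p pics; python3 - <<'E'
from workcell import *
import cv2,numpy as np
s=observe(); print({k:np.round(v,3).tolist() for k,v in s.items()})
for n in ("side","top","wrist"):
    c=get_calibration(n); print(n,{k:np.round(v,4).tolist() for k,v in c.items()})
    cv2.imwrite(f"pics/{n}0.png",grab_frame(n)[:,:,::-1])
E
```

```text
{'clock': 0.0, 'qpos': [-1.262, 0.522, -0.036, 1.6, 0.021, 1.021, -0.113], 'qd': [0.0, 0.001, 0.0, -0.0, 0.001, 0.0, 0.0], 'joint_efforts': [-0.001, -92.712, 1.98, -36.99, 0.018, 0.008, 0.0], 'position': [0.231, 0.58, 0.231], 'tool_rot': [-3.14, 0.0, 2.763], 'force': [-0.528, -0.333, -0.292], 'moment': [-0.047, 0.017, -0.038], 'finger_force': 0.0, 'grip_width': 0.085}
side {'fovy': 42.6579, 'cx': 271.9033, 'cy': 210.8828, 'xyz': [0.1386, 1.3709, 1.3472], 'rotation': [-2.2776, -0.0007, -2.9012]}
top {'fovy': 55.9477, 'cx': 285.0968, 'cy': 203.6312, 'xyz': [0.3831, 0.0373, 1.168], 'rotation': [-3.0812, 0.0308, -1.5506]}
wrist {'fovy': 66.5257, 'cx': 276.989, 'cy': 205.6663, 'xyz': [0.1658, 0.6063, 0.3728], 'rotation': [2.8602, 0.0005, 1.1923]}
```

View pics/top0.png

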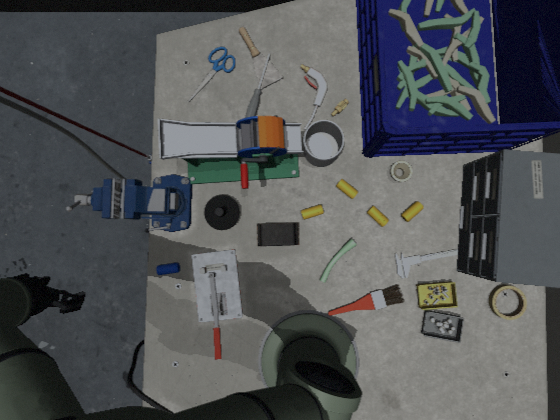

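View pics/side0.png

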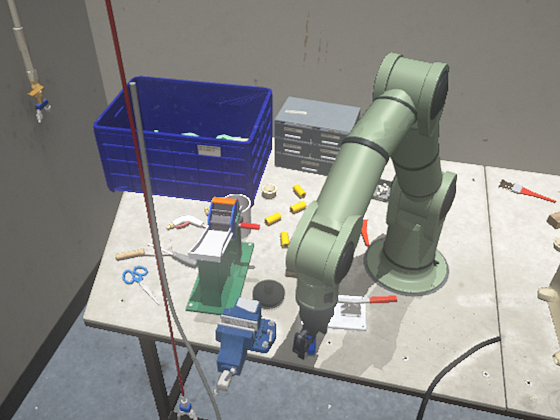

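The top view shows four yellow rollers at (312,212), (347,189), (378,216) and (412,211). The blue look-alike is at (168,268) and the bung at (222,211). The feeder drum is at (262,137), its ramp runs left to about (165,138), the jar is at (323,143) and the red handle at (244,175).

```bash
cat > h.py <<'E'
from workcell import *
import cv2,numpy as np
from scipy.spatial.transform import Rotation as R
def rot(e): return R.from_euler('xyz',e).as_matrix()
def ray(c,u,v):
    f=210/np.tan(np.radians(c['fovy'])/2)
    d=rot(c['rotation'])@np.array([(u-c['cx'])/f,(v-c['cy'])/f,1]); return np.array(c['xyz']),d/np.linalg.norm(d)
def atz(c,u,v,z): o,d=ray(c,u,v); return o+d*(z-o[2])/d[2]
def proj(c,p):
    f=210/np.tan(np.radians(c['fovy'])/2)
    q=rot(c['rotation']).T@(np.array(p)-np.array(c['xyz'])); return np.array([c['cx']+f*q[0]/q[2],c['cy']+f*q[1]/q[2]])
def tri(c1,p1,c2,p2):
    a,d=ray(c1,*p1); b,e=ray(c2,*p2)
    t=np.linalg.lstsq(np.c_[d,-e],b-a,rcond=None)[0]
    x,y=a+d*t[0],b+e*t[1]; return (x+y)/2,np.linalg.norm(x-y)
def blobs(im,lo,hi,mn=25):
    h=cv2.cvtColor(im,cv2.COLOR_RGB2HSV); m=cv2.inRange(h,np.array(lo),np.array(hi))
    n,l,s,c=cv2.connectedComponentsWithStats(m)
    out=[]
    for i in range(1,n):
        if s[i,4]>=mn:
            ys,xs=np.where(l==i); r=cv2.minAreaRect(np.c_[xs,ys].astype(np.float32)); out.append((r[0],r[1],cv2.boxPoints(r),s[i,4]))
    return out
def delta(p,e,s=None):
    "row numbers from the measured pose to TCP position p, rpy e"
    s=s or observe(); T=rot(s['tool_rot']); d=T.T@(np.array(p)-s['position'])/0.5
    w=R.from_matrix(T.T@rot(e)).as_rotvec()/np.radians(120); return np.round(np.r_[d,w],3).tolist()
E
python3 - <<'E'
from h import *
T,S=get_calibration('top'),get_calibration('side')
it,is_=[cv2.imread(f'pics/{n}0.png')[:,:,::-1].copy() for n in('top','side')]
for nm,lo,hi in(('yel',(20,110,90),(35,255,255)),('red',(0,150,80),(6,255,255)),('orange',(7,150,90),(18,255,255)),('blue',(100,120,50),(125,255,255))):
    for k,im,c in(('top',it,T),('side',is_,S)):
        for b in blobs(im,lo,hi,40):
            print(nm,k,np.round(b[0]),np.round(b[1]),b[3],'z.015:',np.round(atz(c,*b[0],.015),3))
# rough
for n,uv,z in(('jar',(323,143),.128),('bung flange',(222,211),.024),('drum',(262,137),.26)): print(n,np.round(atz(T,*uv,z),3))
cv2.imwrite('pics/feedtop.png',cv2.resize(it[100:235,150:350],None,fx=4,fy=4,interpolation=cv2.INTER_CUBIC)[:,:,::-1])
cv2.imwrite('pics/feedside.png',cv2.resize(is_[175:325,170:320],None,fx=4,fy=4,interpolation=cv2.INTER_CUBIC)[:,:,::-1])
E
```

```text
yel top [347. 188.] [21. 10.] 211 z.015: [ 0.5   -0.104  0.015]
yel top [413. 211.] [10. 22.] 204 z.015: [ 0.439 -0.295  0.015]
yel top [312. 211.] [ 9. 21.] 202 z.015: [ 0.431 -0.005  0.015]
yel top [378. 216.] [22. 10.] 211 z.015: [ 0.421 -0.195  0.015]
yel top [436. 294.] [21. 30.] 171 z.015: [ 0.203 -0.363  0.015]
yel side [299. 191.] [15.  6.] 93 z.015: [ 0.434 -0.292  0.015]
yel side [298. 206.] [ 7. 16.] 106 z.015: [ 0.418 -0.194  0.015]
yel side [273. 218.] [ 7. 16.] 113 z.015: [ 0.496 -0.105  0.015]
yel side [284. 240.] [15.  7.] 104 z.015: [ 0.428 -0.002  0.015]
red top [244. 176.] [23.  6.] 157 z.015: [0.533 0.197 0.015]
red top [350. 304.] [15. 46.] 360 z.015: [ 0.167 -0.118  0.015]
red top [217. 343.] [30.  6.] 179 z.015: [0.047 0.262 0.015]
red side [538. 195.] [36.  6.] 124 z.015: [-0.49  -0.491  0.015]
red side [365. 232.] [24.  5.] 99 z.015: [ 0.153 -0.109  0.015]
red side [250. 225.] [18.  4.] 80 z.015: [ 0.57  -0.045  0.015]
red side [383. 298.] [ 5. 26.] 102 z.015: [0.061 0.19  0.015]
orange top [270. 132.] [31. 25.] 739 z.015: [0.665 0.122 0.015]
orange side [224
[... 3037 characters left out ...]
96.] [48.  2.] 85 z.015: [ 0.897 -0.141  0.015]
blue side [217. 196.] [ 4. 32.] 42 z.015: [ 0.739 -0.18   0.015]
blue side [232. 214.] [ 3. 25.] 48 z.015: [ 0.651 -0.092  0.015]
blue side [135. 275.] [14. 25.] 150 z.015: [0.877 0.284 0.015]
blue side [244. 313.] [28. 12.] 210 z.015: [0.477 0.354 0.015]
blue side [264. 337.] [21. 36.] 296 z.015: [0.394 0.427 0.015]
blue side [240. 339.] [15. 24.] 157 z.015: [0.461 0.449 0.015]
blue side [311. 346.] [15.  6.] 76 z.015: [0.251 0.425 0.015]
blue side [227. 353.] [16. 19.] 107 z.015: [0.485 0.506 0.015]
blue side [185. 407.] [ 8. 10.] 53 z.015: [0.542 0.695 0.015]
jar [ 0.608 -0.027  0.128]
bung flange [0.427 0.257 0.024]
drum [0.592 0.123 0.26 ]
```

View pics/feedtop.png

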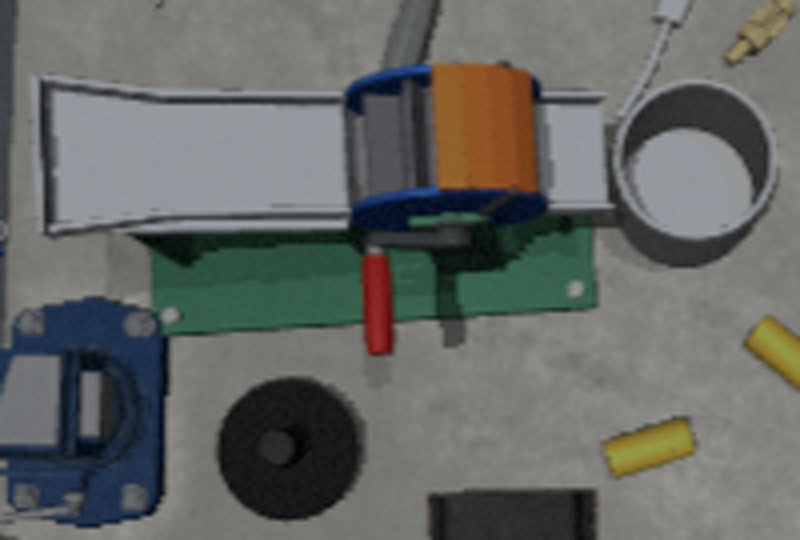

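View pics/feedside.png

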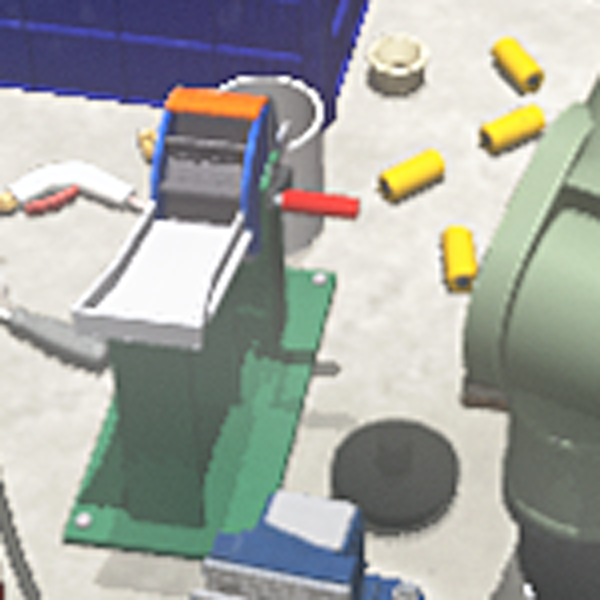

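The crops show the feeder clear, with the handle on the ramp side about 45° up. The jar rim centre is near crop (696,158) and the ramp stop corners are at crop (38,78) and (45,233). Next I'll fit the feeder pose.

```bash
python3 - <<'E'
from h import *
T,S=get_calibration('top'),get_calibration('side')
c=lambda x,y:(x/4+150,y/4+100)
s=lambda x,y:(x/4+170,y/4+175)
pr=lambda n,v:print(n,np.round(v,4))
j=atz(T,*c(696,158),.128); pr('jar',j)
pr('jar side', atz(S,*s(270,113),.128))
u=[atz(T,*c(38,78),.265),atz(T,*c(45,233),.265)]; pr('stop',u)
st=(u[0]+u[1])/2; pr('stopc',st)
pr('stop tri L',tri(T,c(38,78),S,s(75,313))[0]); pr('stop tri R',tri(T,c(45,233),S,s(205,337)))
pr('handle',tri(T,(244,176),S,(250,225))[0]); pr('front',tri(T,c(380,353),S,s(356,206))[0]);pr('back',tri(T,c(375,255),S,s(285,203))[0])
b=[atz(T,*c(165,335),.01),atz(T,*c(597,305),.01)]; pr('base',b); d=b[0]-b[1]; pr('yaw base',np.arctan2(-d[0],d[1]))
d=st-j; pr('yaw jar-stop',[np.arctan2(-d[0],d[1]),np.linalg.norm(d[:2])])
y=d[:2]/np.linalg.norm(d[:2]); pr('feeder o',j[:2]+.16*y)
it,is_=[cv2.imread(f'pics/{n}0.png')[:,:,::-1].copy() for n in('top','side')]
bt=blobs(it,(20,110,90),(35,255,255),150)[:4];bs=blobs(is_,(20,110,90),(35,255,255),60)
for a in bt:
    q=min(((tri(T,a[0],S,e[0])) for e in bs),key=lambda r:r[1])
    B=a[2]; e=B[1]-B[0] if np.linalg.norm(B[1]-B[0])>np.linalg.norm(B[2]-B[1]) else B[2]-B[1]
    p1=atz(T,*(np.array(a[0])+e/2),.015);p0=atz(T,*(np.array(a[0])-e/2),.015);d=p1-p0
    pr('roller',[*q[0],q[1],np.arctan2(d[1],d[0])%np.pi,np.linalg.norm(d)])
pr('bung knob',tri(T,c(280,447),S,s(395,455))[0])
pr('bung flange',atz(T,*c(290,447),.028)); pr('',atz(S,*s(395,475),.026))
E
```

```text
jar [ 0.6177 -0.0293  0.128 ]
jar side [ 0.6062 -0.0272  0.128 ]
stop [[0.6291 0.3645 0.265 ]
 [0.5376 0.3567 0.265 ]]
stopc [0.5833 0.3606 0.265 ]
stop tri L [0.6301 0.3674 0.2559]Traceback (most recent call last):
  File "<stdin>", line 10, in <module>
  File "<stdin>", line 5, in <lambda>
    return _wrapfunc(a, 'round', decimals=decimals, out=out)
    return _wrapit(obj, method, *args, **kwds)
    conv = _array_converter(obj)
ValueError: setting an array element with a sequence. The requested array has an inhomogeneous shape after 1 dimensions. The detected shape was (2,) + inhomogeneous part.
```

```bash
python3 - <<'E'
from h import *
T,S=get_calibration('top'),get_calibration('side')
c=lambda x,y:(x/4+150,y/4+100)
s=lambda x,y:(x/4+170,y/4+175)
pr=lambda n,v:print(n,np.round(v,4))
j=atz(T,*c(696,158),.128)
st=(atz(T,*c(38,78),.265)+atz(T,*c(45,233),.265))/2
pr('stop tri R',tri(T,c(45,233),S,s(205,337))[0])
pr('handle',tri(T,(244,176),S,(250,225))[0]); pr('front',tri(T,c(380,353),S,s(356,206))[0]);pr('back',tri(T,c(375,255),S,s(285,203))[0])
b=[atz(T,*c(165,335),.01),atz(T,*c(597,305),.01)]; pr('base',b); d=b[0]-b[1]; pr('yaw base',np.arctan2(-d[0],d[1]))
d=st-j; pr('yaw jar-stop',[np.arctan2(-d[0],d[1]),np.linalg.norm(d[:2])])
y=d[:2]/np.linalg.norm(d[:2]); pr('feeder o',j[:2]+.16*y)
it,is_=[cv2.imread(f'pics/{n}0.png')[:,:,::-1].copy() for n in('top','side')]
bt=blobs(it,(20,110,90),(35,255,255),180)[:4];bs=blobs(is_,(20,110,90),(35,255,255),60)
for a in bt:
    q=min(((tri(T,a[0],S,e[0])) for e in bs),key=lambda r:r[1]+abs(r[0][2]-.015))
    B=a[2]; e=B[1]-B[0] if np.linalg.norm(B[1]-B[0])>np.linalg.norm(B[2]-B[1]) else B[2]-B[1]
    p1=atz(T,*(np.array(a[0])+e/2),.015);p0=atz(T,*(np.array(a[0])-e/2),.015);d=p1-p0
    pr('roller',[*q[0],q[1],np.arctan2(d[1],d[0])%np.pi,np.linalg.norm(d)])
pr('bung knob',tri(T,c(280,447),S,s(395,455))[0])
pr('bung flange',atz(T,*c(290,447),.028)); pr('',atz(S,*s(395,475),.026))
E
```

```text
stop tri R [0.537  0.3617 0.2489]
handle [0.5043 0.1687 0.2176]
front [0.4753 0.1659 0.215 ]
back [0.534  0.1709 0.2103]
base [[0.5063 0.354  0.01  ]
 [0.5339 0.0343 0.01  ]]
yaw base 0.086
yaw jar-stop [0.0879 0.3914]
feeder o [0.6036 0.1301]
roller [ 0.4979 -0.1046  0.015   0.004   0.9066  0.0621]
roller [ 0.4367 -0.2963  0.0113  0.004   2.3057  0.0628]
roller [ 0.4297 -0.0049  0.0116  0.0029  1.9119  0.0617]
roller [ 0.4197 -0.195   0.0142  0.0027  0.8388  0.0625]
bung knob [0.4222 0.2595 0.0403]
bung flange [0.4244 0.2549 0.028 ]
 [0.4185 0.2676 0.026 ]
```

The numbers hold together: jar to stop is 391 mm and the yaw is 0.087 by two methods. The handle radius comes out at 53 mm, and the roller lengths at 62 mm. Now I'll move to hover over the nearest roller.

```bash
python3 - <<'E'
from h import *
print(delta([.43,-.005,.25],[np.pi,0,1.912]))
E
```

```text
[-0.803, -0.941, -0.037, -0.0, 0.0, 0.406]
```

>>> play_rows:
  deltas:
    - [-0.8,-0.94,-0.04,0,0,0.4,0]
    - [-0.8,-0.94,-0.04,0,0,0.4,0]
    - [-0.8,-0.94,-0.04,0,0,0.4,0]
    - [-0.8,-0.94,-0.04,0,0,0.4,0]
    - [-0.8,-0.94,-0.04,0,0,0.4,0]
    - [-0.8,-0.94,-0.04,0,0,0.4,0]
    - [-0.8,-0.94,-0.04,0,0,0.4,0]
    - [-0.8,-0.94,-0.04,0,0,0.4,0]
    - [-0.8,-0.94,-0.04,0,0,0.4,0]
    - [-0.8,-0.94,-0.04,0,0,0.4,0]
  newtons: 40

```text
clock: 1.15
position: [0.3915, 0.1054, 0.2478]
tool_rot: [3.141, -0.0, 1.925]
force: [1.8, 0.2, -0.7]
grip_width: 0.0855
finger_force: 0.0
```

```bash
cat >> h.py <<'E'
def wrist_rollers(save=None):
    c=get_calibration('wrist'); im=grab_frame('wrist')
    if save: cv2.imwrite(save,im[:,:,::-1])
    for b in blobs(im,(18,110,60),(36,255,255),400):
        B=b[2]; e=B[1]-B[0] if np.linalg.norm(B[1]-B[0])>np.linalg.norm(B[2]-B[1]) else B[2]-B[1]
        # the visible outline of a lying cylinder: centre it at z 0.018
        p1=atz(c,*(np.array(b[0])+e/2),.018);p0=atz(c,*(np.array(b[0])-e/2),.018);d=p1-p0
        print('R',np.round([*atz(c,*b[0],.018)[:2],np.arctan2(d[1],d[0])%np.pi,np.linalg.norm(d)],4),np.round(b[0]),np.round(b[1]))
def st():
    s=observe(); print({k:np.round(s[k],3).tolist() for k in('clock','position','tool_rot','force','grip_width','finger_force','qpos')}); return s
E
python3 - <<'E'
from h import *
st(); wrist_rollers('pics/w1.png')
print(delta([.43,-.005,.2],[np.pi,0,1.912]))
E
```

```text
{'clock': 1.15, 'position': [0.391, 0.105, 0.248], 'tool_rot': [3.141, -0.0, 1.925], 'force': [1.821, 0.241, -0.657], 'grip_width': 0.086, 'finger_force': 0.0, 'qpos': [-0.733, 0.149, 0.364, 2.131, -0.069, 0.872, 0.027]}
R [ 0.4314 -0.0049  1.9247  0.0704] [276. 266.] [50. 22.]
R [ 0.4989 -0.1057  0.8947  0.0669] [297. 344.] [24. 47.]
[-0.22, -0.002, 0.097, 0.0, 0.001, 0.003]
```

View pics/w1.png

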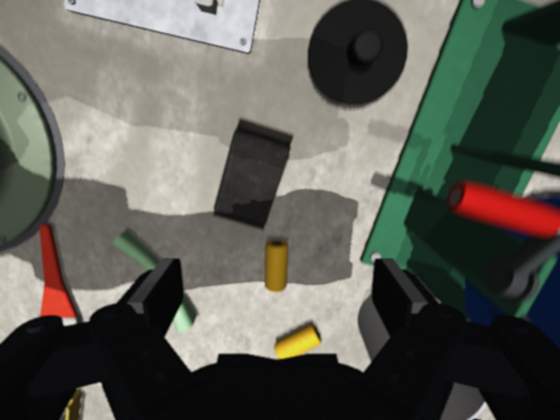

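The wrist view shows the roller at pixel (276,266), with the sanding block above it and the second roller at (297,344). It agrees with the top-view fix.

>>> play_rows:
  deltas:
    - [-0.1,-0.003,0.0,0,0,0,0]
    - [-0.2,-0.003,0.05,0,0,0,0]
    - [-0.234,-0.003,0.15,0,0,0,0]
    - [-0.234,-0.003,0.25,0,0,0,0]
    - [-0.234,-0.003,0.35,0,0,0,0]
    - [-0.234,-0.003,0.43,0,0,0,0]
    - [-0.234,-0.003,0.48,0,0,0,0]
    - [-0.234,-0.003,0.48,0,0,0,0]
    - [-0.234,-0.003,0.48,0,0,0,0.7]
    - [-0.234,-0.003,0.48,0,0,0,0.85]

```text
clock: 2.2
position: [0.4313, -0.0029, 0.0089]
tool_rot: [3.14, 0.001, 1.925]
force: [0.6, 0.1, -0.3]
grip_width: 0.0585
finger_force: 0.0
```

```bash
python3 - <<'E'
from h import *
st(); print(delta([.4314,-.005,.008],[np.pi,0,1.925]))
E
```

```text
{'clock': 2.2, 'position': [0.431, -0.003, 0.009], 'tool_rot': [3.14, 0.001, 1.925], 'force': [0.639, 0.108, -0.312], 'grip_width': 0.059, 'finger_force': 0.0, 'qpos': [-0.266, 0.661, 0.175, 2.243, -0.42, 0.265, 0.634]}
[-0.004, -0.001, 0.002, 0.001, 0.0, 0.0]
```

>>> play_rows:
  deltas:
    - [-0.004,-0.001,0,0,0,0,0.9]
    - [-0.004,-0.001,0,0,0,0,0.9]
    - [-0.004,-0.001,0,0,0,0,0.9]
    - [-0.004,-0.001,0,0,0,0,0.9]
    - [-0.004,0,-0.04,0,0,0,0.9]
    - [-0.004,0,-0.14,0,0,0,0.9]
    - [-0.004,0,-0.24,0,0,0,0.9]
    - [-0.004,0,-0.34,0,0,0,0.9]
    - [-0.004,0,-0.44,0,0,0,0.9]
    - [-0.004,0,-0.54,0,0,0,0.9]

```text
clock: 3.2
position: [0.4305, -0.0051, 0.2801]
tool_rot: [3.141, -0.0, 1.925]
force: [1.3, 1.2, -1.6]
grip_width: 0.0283
finger_force: 40.7
```

```bash
cat >> h.py <<'E'
O=np.array([.602,.131,0.]);FY=.087
def fw(p): return O+R.from_euler('z',FY).as_matrix()@np.array(p)
TILT=np.radians(16)
def lay(n,below=.007,y=.188,s=None):
    "TCP pose for a roller n metres above its resting place on the ramp, tool square to the ramp"
    z=.195+(y-.064)*np.tan(TILT); nrm=np.array([0,-np.sin(TILT),np.cos(TILT)])
    p=fw(np.array([0,y,z])+nrm*(.015+n-below))
    M=R.from_euler('z',FY)*R.from_euler('x',TILT)*R.from_euler('xyz',[np.pi,0,np.pi])
    return p,M.as_euler('xyz')
E
python3 - <<'E'
from h import *
st(); p,e=lay(.10); print(p,e,rot(e)); print(delta(p+[0,0,.02],e)); 
E
```

```text
{'clock': 3.2, 'position': [0.431, -0.005, 0.28], 'tool_rot': [3.141, -0.0, 1.925], 'force': [1.347, 1.157, -1.613], 'grip_width': 0.028, 'finger_force': 40.739, 'qpos': [-0.592, 0.158, 0.533, 2.039, -0.098, 0.968, 0.344]}
[0.58825125 0.28863272 0.33437269] [ 2.86233997e+00 -2.22044605e-16 -3.05459265e+00] [[-9.96217886e-01 -8.35243085e-02 -2.39502101e-02]
 [-8.68902910e-02  9.57626095e-01  2.74594864e-01]
 [ 2.23779328e-16  2.75637356e-01 -9.61261696e-01]]
[0.442, 0.5, -0.148, -0.113, 0.087, -0.618]
```

>>> play_rows:
  deltas:
    - [0,0,-0.1,0,0,0,0.9]
    - [0.07,0.08,-0.15,-0.113,0.087,-0.618,0.9]
    - [0.442,0.5,-0.148,-0.113,0.087,-0.618,0.9]
    - [0.442,0.5,-0.148,-0.113,0.087,-0.618,0.9]
    - [0.442,0.5,-0.148,-0.113,0.087,-0.618,0.9]
    - [0.442,0.5,-0.148,-0.113,0.087,-0.618,0.9]
    - [0.442,0.5,-0.148,-0.113,0.087,-0.618,0.9]
    - [0.442,0.5,-0.148,-0.113,0.087,-0.618,0.9]
    - [0.442,0.5,-0.148,-0.113,0.087,-0.618,0.9]
    - [0.442,0.5,-0.148,-0.113,0.087,-0.618,0.9]

```text
clock: 4.2
position: [0.5888, 0.2898, 0.3513]
tool_rot: [2.863, -0.001, -3.048]
force: [-0.3, -0.6, -0.2]
grip_width: 0.0284
finger_force: 40.9
```

```bash
python3 - <<'E'
from h import *
st(); p,e=lay(.10); print(p,e);
for n in(.05,.003): p,e=lay(n); print(delta(p,e))
c=get_calibration('wrist'); cv2.imwrite('pics/w2.png',grab_frame('wrist')[:,:,::-1])
for q in((0,.196,.233),(.043,.232,.265),(-.043,.232,.265),(0,.064,.195)): print(q,proj(c,fw(q)))
E
```

```text
{'clock': 4.2, 'position': [0.589, 0.29, 0.351], 'tool_rot': [2.863, -0.001, -3.048], 'force': [-0.338, -0.59, -0.238], 'grip_width': 0.028, 'finger_force': 40.937, 'qpos': [-0.525, 0.448, 0.163, 1.452, -0.365, 1.189, 1.411]}
[0.58825125 0.28863272 0.33437269] [ 2.86233997e+00 -2.22044605e-16 -3.05459265e+00]
[0.001, -0.012, 0.132, -0.0, -0.001, 0.003]
[0.001, -0.011, 0.226, -0.0, -0.001, 0.003]
(0, 0.196, 0.233) [280.39545785 197.9753553 ]
(0.043, 0.232, 0.265) [332.23822321 254.56024673]
(-0.043, 0.232, 0.265) [338.39775432 150.48373658]
(0, 0.064, 0.195) [120.40559464 196.86600601]
```

View pics/w2.png

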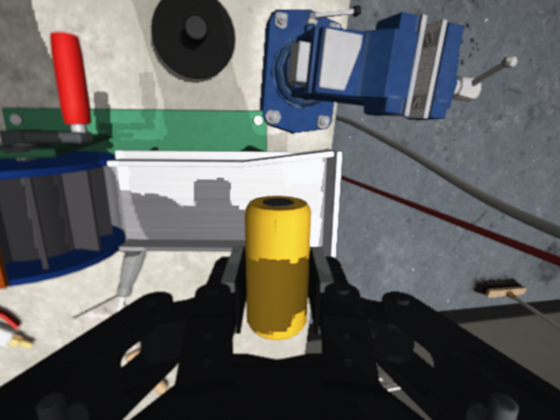

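The wrist view shows the roller held crosswise over the ramp. The near rail is at row 155, the far rail at row 245 and the stop at column 338, all within 2 mm of prediction. I'll check where the roller sits along the hand.

```bash
python3 - <<'E'
from h import *
s=observe();c=get_calibration('wrist');M=rot(s['tool_rot'])
for dx in(-.031,.028,.031,.034):
  for b in(.007,.012): print(dx,b,proj(c,s['position']+M@[dx,0,-b]))
im=cv2.imread('pics/w2.png'); print(im[190:215:2,278].tolist()); print(im[325:350:2,278].tolist())
E
```

```text
-0.031 0.007 [277.57827314 326.82443037]
-0.031 0.012 [277.60106655 333.52677359]
0.028 0.007 [277.69764902 212.69723539]
0.028 0.012 [277.72736555 216.19519473]
0.031 0.007 [277.70446177 206.18403527]
0.031 0.012 [277.73460116 209.47332867]
0.034 0.007 [277.71135567 199.59324474]
0.034 0.012 [277.74192603 202.6685399 ]
[[244, 243, 243], [243, 242, 243], [241, 239, 240], [73, 108, 126], [22, 42, 51], [28, 26, 24], [28, 27, 25], [27, 26, 23], [38, 56, 63], [17, 62, 81], [30, 123, 161], [52, 200, 239], [54, 203, 240]]
[[23, 97, 127], [24, 96, 126], [23, 94, 123], [32, 133, 173], [55, 211, 245], [57, 212, 244], [53, 209, 243], [79, 191, 230], [183, 205, 215], [198, 210, 214], [196, 208, 213], [196, 208, 213], [195, 208, 212]]
```

>>> play_rows:
  deltas:
    - [-0.005,-0.012,0.08,0,-0.001,0.003,0.9]
    - [-0.005,-0.012,0.15,0,-0.001,0.003,0.9]
    - [-0.005,-0.011,0.19,0,-0.001,0.003,0.9]
    - [-0.005,-0.011,0.21,0,-0.001,0.003,0.9]
    - [-0.005,-0.011,0.225,0,-0.001,0.003,0.9]
    - [-0.005,-0.011,0.225,0,-0.001,0.003,0.9]
    - [-0.005,-0.011,0.225,0,-0.001,0.003,0.9]

```text
clock: 4.95
position: [0.5896, 0.3147, 0.2429]
tool_rot: [2.863, 0.0, -3.062]
force: [0.4, -0.2, -0.3]
grip_width: 0.028
finger_force: 40.9
```

```bash
python3 - <<'E'
from h import *
st(); O[0]=.6035; p,e=lay(.003); print(delta(p,e)); print(p)
c=get_calibration('side'); im=grab_frame('side'); x,y=np.round(proj(c,fw((0,.19,.24)))).astype(int); cv2.imwrite('pics/s2.png',cv2.resize(im[y-60:y+60,x-75:x+75],None,fx=5,fy=5,interpolation=cv2.INTER_CUBIC)[:,:,::-1])
E
```

```text
{'clock': 4.95, 'position': [0.59, 0.315, 0.243], 'tool_rot': [2.863, 0.0, -3.062], 'force': [0.43, -0.209, -0.333], 'grip_width': 0.028, 'finger_force': 40.906, 'qpos': [-0.54, 0.547, 0.132, 1.571, -0.403, 0.968, 1.44]}
[0.004, 0.001, 0.004, -0.0, 0.001, -0.003]
[0.58742808 0.31526842 0.24113031]
```

View pics/s2.png

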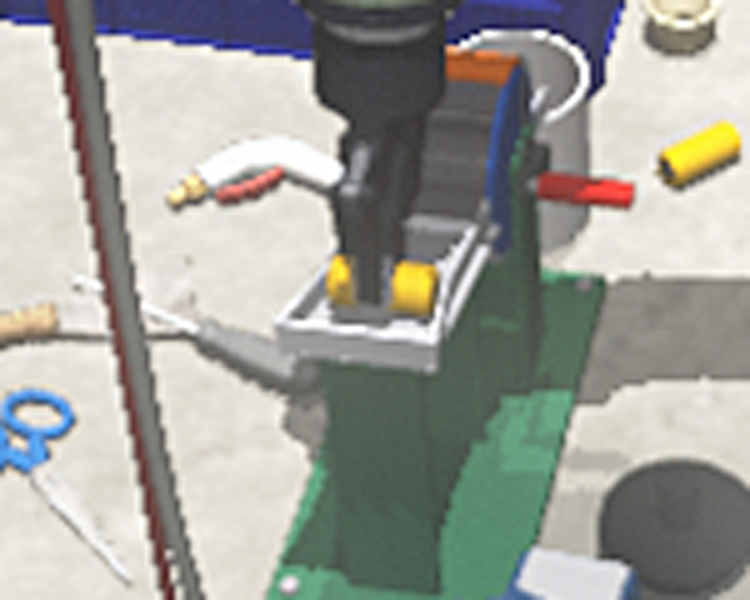

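The side view shows the roller between the rails, low on the ramp behind the stop. Release it.

>>> play_rows:
  deltas:
    - [0,0,0.003,0,0,0,0.6]
    - [0,0,0.003,0,0,0,0.55]
    - [0,0,0.003,0,0,0,0.55]
    - [0,0,-0.01,0,0,0,0.55]
    - [0,0,-0.03,0,0,0,0.55]
    - [0,0,-0.06,0,0,0,0.55]
    - [0,0,-0.1,0,0,0,0.55]
    - [0,0,-0.18,0,0,0,0.5]
    - [0,0,-0.25,0,0,0,0.3]
    - [0,0,-0.25,0,0,0,0]

```text
clock: 6.0
position: [0.5939, 0.2791, 0.3683]
tool_rot: [2.862, 0.007, -3.064]
force: [0.7, -0.1, -0.4]
grip_width: 0.0703
finger_force: 0.0
```

```bash
python3 - <<'E'
from h import *
st(); im=grab_frame('top'); c=get_calibration('top')
for b in blobs(im,(20,110,90),(35,255,255),80): print(np.round(b[0]),np.round(b[1]),b[3])
for y in(.05,.079,.108): print(proj(c,fw((0,y,.205+(y-.064)*.287))))
print(delta([.4989,-.1057,.30],[np.pi,0,.9]))
print(delta([.55,.2,.35],[np.pi,0,2.2]))
E
```

```text
{'clock': 6.0, 'position': [0.594, 0.279, 0.368], 'tool_rot': [2.862, 0.007, -3.064], 'force': [0.695, -0.093, -0.378], 'grip_width': 0.07, 'finger_force': 0.0, 'qpos': [-0.514, 0.435, 0.173, 1.431, -0.363, 1.216, 1.406]}
[347. 188.] [21. 10.] 211
[412. 211.] [10. 22.] 208
[378. 216.] [22. 10.] 215
[241.08879015 139.83567709]
[228.91284668 139.94504786]
[216.54728571 140.05612188]
[0.249, -0.76, -0.083, 0.069, -0.154, 1.099]
[0.099, -0.155, -0.013, 0.123, -0.066, 0.484]
```

>>> play_rows:
  deltas:
    - [0.249,-0.76,-0.09,0.063,-0.14,0.98,0]
    - [0.249,-0.76,-0.09,0.063,-0.14,0.98,0]
    - [0.249,-0.76,-0.09,0.063,-0.14,0.98,0]
    - [0.249,-0.76,-0.09,0.063,-0.14,0.98,0]
    - [0.249,-0.76,-0.09,0.063,-0.14,0.98,0]
    - [0.249,-0.76,-0.09,0.063,-0.14,0.98,0]
    - [0.249,-0.76,-0.09,0.063,-0.14,0.98,0]
    - [0.249,-0.76,-0.09,0.063,-0.14,0.98,0]
    - [0.249,-0.76,-0.09,0.063,-0.14,0.98,0]
    - [0.249,-0.76,-0.09,0.063,-0.14,0.98,0]

```text
clock: 7.05
position: [0.4972, -0.1075, 0.3009]
tool_rot: [3.055, -0.077, 1.716]
force: [0.8, 1.0, -0.0]
grip_width: 0.0854
finger_force: 0.0
```

```bash
python3 - <<'E'
from h import *
st(); wrist_rollers(); im=grab_frame('top'); cv2.imwrite('pics/t3.png',cv2.resize(im[100:235,150:350],None,fx=4,fy=4,interpolation=cv2.INTER_CUBIC)[:,:,::-1])
for b in blobs(im,(20,110,90),(35,255,255),20): print(np.round(b[0]),np.round(b[1]),b[3])
print(delta([.4989,-.1057,.15],[np.pi,0,.9]))
print(delta([.4989,-.1057,.008],[np.pi,0,.9]))
E
```

```text
{'clock': 7.05, 'position': [0.497, -0.108, 0.301], 'tool_rot': [3.055, -0.077, 1.716], 'force': [0.767, 1.027, -0.04], 'grip_width': 0.085, 'finger_force': 0.0, 'qpos': [-0.342, 0.272, 0.626, 1.878, -0.311, 1.014, 0.567]}
R [ 0.4989 -0.1047  0.9167  0.0631] [260. 182.] [21. 47.]
R [ 0.42   -0.1932  0.8262  0.0666] [195. 239.] [21. 48.]
R [ 0.4373 -0.2909  2.3207  0.0668] [201. 305.] [44. 22.]
R [ 0.2027 -0.322   0.1227  0.0659] [ 26. 311.] [27. 51.]
[235. 138.] [26. 11.] 269
[347. 188.] [22. 10.] 208
[-0.024, -0.024, 0.3, 0.024, -0.052, 0.391]
[-0.046, -0.049, 0.582, 0.024, -0.052, 0.391]
```

View pics/t3.png

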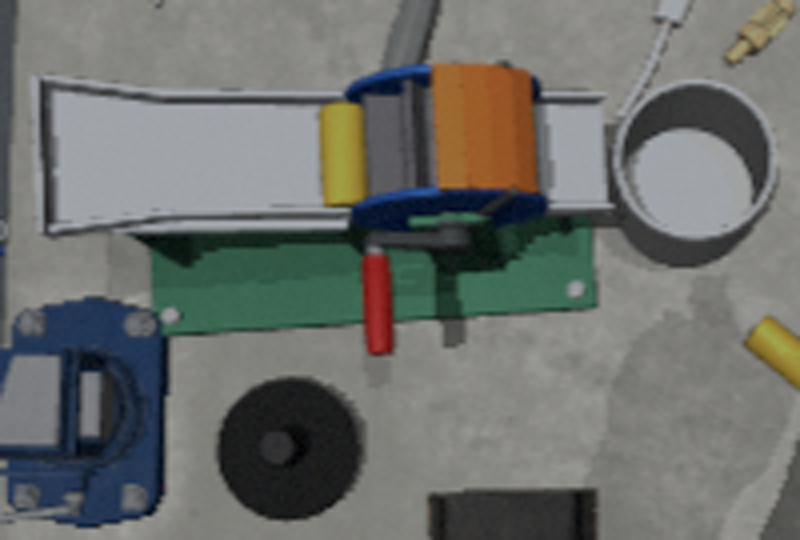

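The first roller is queued squarely at the drum, crop (343,153). Next is the second one.

>>> play_rows:
  deltas:
    - [-0.01,-0.01,0.05,0.024,-0.052,0.39,0]
    - [-0.015,-0.015,0.12,0.024,-0.052,0.39,0]
    - [-0.02,-0.02,0.2,0.024,-0.052,0.39,0]
    - [-0.024,-0.024,0.28,0.024,-0.052,0.39,0]
    - [-0.03,-0.03,0.36,0.024,-0.052,0.39,0]
    - [-0.036,-0.038,0.45,0.024,-0.052,0.39,0]
    - [-0.044,-0.047,0.55,0.024,-0.052,0.39,0]
    - [-0.046,-0.048,0.582,0.024,-0.052,0.39,0]
    - [-0.046,-0.048,0.582,0.024,-0.052,0.39,0.2]
    - [-0.046,-0.048,0.582,0.024,-0.052,0.39,0.5]

```text
clock: 8.15
position: [0.4999, -0.1063, 0.0087]
tool_rot: [3.141, -0.0, 0.907]
force: [0.3, -0.3, 0.3]
grip_width: 0.0591
finger_force: 0.0
```

```bash
python3 - <<'E'
from h import *
st(); print(delta([.499,-.105,.008],[np.pi,0,.91]))
E
```

```text
{'clock': 8.15, 'position': [0.5, -0.106, 0.009], 'tool_rot': [3.141, -0.0, 0.907], 'force': [0.263, -0.292, 0.266], 'grip_width': 0.059, 'finger_force': 0.0, 'qpos': [-0.252, 0.783, 0.482, 2.053, -0.771, 0.489, 0.148]}
[0.001, -0.003, 0.001, 0.0, -0.0, -0.001]
```

>>> play_rows:
  deltas:
    - [0.001,-0.002,0,0,0,0,0.9]
    - [0.001,-0.002,0,0,0,0,0.9]
    - [0.001,-0.002,0,0,0,0,0.9]
    - [0.001,-0.002,-0.04,0,0,0,0.9]
    - [0.001,-0.002,-0.14,0,0,0,0.9]
    - [0,0,-0.24,0,0,0,0.9]
    - [0,0,-0.34,0,0,0,0.9]
    - [0,0,-0.44,0,0,0,0.9]
    - [0,0,-0.54,0,0,0,0.9]
    - [0,0,-0.64,0,0,0,0.9]

```text
clock: 9.15
position: [0.4988, -0.1059, 0.331]
tool_rot: [3.141, -0.001, 0.905]
force: [1.4, 0.6, 0.9]
grip_width: 0.0284
finger_force: 40.3
```

```bash
sed -i 's/^O=np.array.*FY/O=np.array([.6045,.131,0.]);FY/' h.py; cat >> h.py <<'E'
def axoff():
    "roller's shift along the tool x in the hand, from the near end's dark cap in the wrist view"
    s=observe();c=get_calibration('wrist');im=grab_frame('wrist');M=rot(s['tool_rot'])
    f=lambda dx,b:proj(c,s['position']+M@[dx,0,-b])
    h=cv2.cvtColor(im,cv2.COLOR_RGB2HSV);m=cv2.inRange(h,np.array((18,110,30)),np.array((36,255,255)))
    u=int(f(0,.009)[0]); rows=np.where(m[:,u-2:u+3].sum(1)>600)[0]; print('yellow rows',rows.min(),rows.max())
    # roller 1 reference: rows 204..341 at an offset of +2 mm, 206.2->199.6 for 3 mm
E
python3 - <<'E'
from h import *
st(); axoff(); p,e=lay(.10); print(delta(p+[0,0,.02],e)); 
im=cv2.imread('pics/w2.png')[:,:,::-1].copy();h=cv2.cvtColor(im,cv2.COLOR_RGB2HSV);m=cv2.inRange(h,np.array((18,110,30)),np.array((36,255,255)));rows=np.where(m[:,275:280].sum(1)>600)[0]; print('ref',rows.min(),rows.max())
E
```

```text
{'clock': 9.15, 'position': [0.499, -0.106, 0.331], 'tool_rot': [3.141, -0.001, 0.905], 'force': [1.426, 0.606, 0.855], 'grip_width': 0.028, 'finger_force': 40.337, 'qpos': [-0.631, 0.352, 0.965, 1.798, -0.315, 1.155, -0.232]}
yellow rows 199 340
[0.734, -0.349, -0.032, -0.062, 0.157, -1.101]
ref 197 339
```

>>> play_rows:
  deltas:
    - [0.734,-0.349,-0.1,-0.055,0.14,-0.98,0.9]
    - [0.734,-0.349,-0.05,-0.055,0.14,-0.98,0.9]
    - [0.734,-0.349,-0.05,-0.055,0.14,-0.98,0.9]
    - [0.734,-0.349,-0.05,-0.055,0.14,-0.98,0.9]
    - [0.734,-0.349,-0.032,-0.055,0.14,-0.98,0.9]
    - [0.734,-0.349,-0.032,-0.055,0.14,-0.98,0.9]
    - [0.734,-0.349,-0.032,-0.055,0.14,-0.98,0.9]
    - [0.734,-0.349,-0.032,-0.055,0.14,-0.98,0.9]
    - [0.734,-0.349,-0.032,-0.055,0.14,-0.98,0.9]
    - [0.734,-0.349,-0.032,-0.055,0.14,-0.98,0.9]

```text
clock: 10.2
position: [0.5885, 0.2928, 0.3441]
tool_rot: [2.954, -0.089, 2.411]
force: [1.1, -0.9, -1.0]
grip_width: 0.0284
finger_force: 40.4
```

```bash
python3 - <<'E'
from h import *
st()
for n in(.10,.05,.003): p,e=lay(n); print(delta(p,e))
E
```

```text
{'clock': 10.2, 'position': [0.589, 0.293, 0.344], 'tool_rot': [2.954, -0.089, 2.411], 'force': [1.108, -0.851, -0.997], 'grip_width': 0.028, 'finger_force': 40.449, 'qpos': [-0.78, 0.444, 0.45, 1.513, -0.391, 1.12, 0.605]}
[-0.011, -0.007, 0.018, -0.024, 0.051, -0.389]
[0.001, -0.006, 0.117, -0.024, 0.051, -0.389]
[0.012, -0.006, 0.21, -0.024, 0.051, -0.389]
```

>>> play_rows:
  deltas:
    - [-0.011,-0.007,0.01,-0.024,0.051,-0.389,0.9]
    - [-0.011,-0.007,0.018,-0.024,0.051,-0.389,0.9]
    - [-0.011,-0.007,0.018,-0.024,0.051,-0.389,0.9]
    - [-0.011,-0.007,0.018,-0.024,0.051,-0.389,0.9]
    - [-0.008,-0.007,0.05,-0.024,0.051,-0.389,0.9]
    - [0.001,-0.006,0.1,-0.024,0.051,-0.389,0.9]
    - [0.001,-0.006,0.117,-0.024,0.051,-0.389,0.9]
    - [0.006,-0.006,0.16,-0.024,0.051,-0.389,0.9]
    - [0.01,-0.006,0.195,-0.024,0.051,-0.389,0.9]
    - [0.011,-0.006,0.205,-0.024,0.051,-0.389,0.9]

```text
clock: 11.2
position: [0.5886, 0.3124, 0.2427]
tool_rot: [2.864, -0.002, -3.065]
force: [-0.4, -0.4, -1.0]
grip_width: 0.0283
finger_force: 43.6
```

```bash
python3 - <<'E'
from h import *
st(); p,e=lay(.003); print(delta(p,e)); 
E
```

```text
{'clock': 11.2, 'position': [0.589, 0.312, 0.243], 'tool_rot': [2.864, -0.002, -3.065], 'force': [-0.371, -0.422, -1.05], 'grip_width': 0.028, 'finger_force': 43.581, 'qpos': [-0.578, 0.549, 0.193, 1.577, -0.442, 0.976, 1.472]}
[-0.0, 0.005, 0.005, -0.001, 0.001, -0.005]
```

>>> play_rows:
  deltas:
    - [0,0.005,0.004,0,0,-0.004,0.7]
    - [0,0.005,0.004,0,0,-0.004,0.55]
    - [0,0.005,0.004,0,0,-0.004,0.55]
    - [0,0.005,-0.01,0,0,-0.004,0.55]
    - [0,0.005,-0.03,0,0,-0.004,0.55]
    - [0,0.005,-0.06,0,0,-0.004,0.55]
    - [0,0,-0.1,0,0,0,0.55]
    - [0,0,-0.18,0,0,0,0.5]
    - [0,0,-0.25,0,0,0,0.3]
    - [0,0,-0.25,0,0,0,0]

```text
clock: 12.2
position: [0.594, 0.2761, 0.3701]
tool_rot: [2.861, 0.008, -3.066]
force: [0.4, 0.2, 0.1]
grip_width: 0.0702
finger_force: 0.0
```

```bash
python3 - <<'E'
from h import *
st(); print(delta([.42,-.193,.30],[np.pi,0,.835]))
E
```

```text
{'clock': 12.2, 'position': [0.594, 0.276, 0.37], 'tool_rot': [2.861, 0.008, -3.066], 'force': [0.355, 0.215, 0.118], 'grip_width': 0.07, 'finger_force': 0.0, 'qpos': [-0.553, 0.435, 0.238, 1.435, -0.393, 1.224, 1.431]}
[0.418, -0.912, -0.12, 0.068, -0.158, 1.128]
```

>>> play_rows:
  deltas:
    - [0.418,-0.912,-0.12,0.06,-0.138,0.98,0]
    - [0.418,-0.912,-0.12,0.06,-0.138,0.98,0]
    - [0.418,-0.912,-0.12,0.06,-0.138,0.98,0]
    - [0.418,-0.912,-0.12,0.06,-0.138,0.98,0]
    - [0.418,-0.912,-0.12,0.06,-0.138,0.98,0]
    - [0.418,-0.912,-0.12,0.06,-0.138,0.98,0]
    - [0.418,-0.912,-0.12,0.06,-0.138,0.98,0]
    - [0.418,-0.912,-0.12,0.06,-0.138,0.98,0]
    - [0.418,-0.912,-0.12,0.06,-0.138,0.98,0]
    - [0.418,-0.912,-0.12,0.06,-0.138,0.98,0]

```text
clock: 13.2
position: [0.4196, -0.1889, 0.2974]
tool_rot: [3.051, -0.082, 1.717]
force: [1.9, -1.1, -0.5]
grip_width: 0.085
finger_force: 0.0
```

```bash
python3 - <<'E'
from h import *
st(); wrist_rollers(); im=grab_frame('top')
for b in blobs(im,(20,110,90),(35,255,255),20): print(np.round(b[0]),np.round(b[1]),b[3])
for z in(.25,.15,.008): print(delta([.42,-.193,z],[np.pi,0,.83]))
E
```

```text
{'clock': 13.2, 'position': [0.42, -0.189, 0.297], 'tool_rot': [3.051, -0.082, 1.717], 'force': [1.851, -1.123, -0.489], 'grip_width': 0.085, 'finger_force': 0.0, 'qpos': [-0.242, 0.204, 0.732, 1.978, -0.304, 1.007, 0.784]}
R [ 0.7363 -0.0873  2.3107  0.0525] [493. 142.] [35. 15.]
R [ 0.4199 -0.1956  0.8203  0.0635] [258. 191.] [22. 47.]
R [ 0.4363 -0.2942  2.2979  0.0674] [260. 261.] [46. 21.]
R [ 0.1966 -0.3449  1.5597  0.0813] [ 79. 279.] [54. 56.]
[230. 138.] [26. 23.] 569
[378. 216.] [22.  9.] 193
[406. 214.] [9. 5.] 40
[-0.01, -0.005, 0.093, 0.023, -0.055, 0.418]
[-0.027, -0.023, 0.292, 0.023, -0.055, 0.418]
[-0.05, -0.048, 0.574, 0.023, -0.055, 0.418]
```

>>> play_rows:
  deltas:
    - [-0.01,-0.005,0.05,0.023,-0.055,0.417,0]
    - [-0.015,-0.01,0.12,0.023,-0.055,0.417,0]
    - [-0.02,-0.015,0.2,0.023,-0.055,0.417,0]
    - [-0.028,-0.022,0.28,0.023,-0.055,0.417,0]
    - [-0.035,-0.03,0.36,0.023,-0.055,0.417,0]
    - [-0.043,-0.038,0.45,0.023,-0.055,0.417,0]
    - [-0.052,-0.046,0.54,0.023,-0.055,0.417,0]
    - [-0.054,-0.048,0.574,0.023,-0.055,0.417,0]
    - [-0.054,-0.048,0.574,0.023,-0.055,0.417,0.2]
    - [-0.054,-0.048,0.574,0.023,-0.055,0.417,0.5]

```text
clock: 14.3
position: [0.4234, -0.1903, 0.0083]
tool_rot: [-3.141, -0.001, 0.844]
force: [-0.1, -0.7, 0.6]
grip_width: 0.059
finger_force: 0.0
```

```bash
python3 - <<'E'
from h import *
st(); print(delta([.42,-.195,.008],[np.pi,0,.83]))
E
```

```text
{'clock': 14.3, 'position': [0.423, -0.19, 0.008], 'tool_rot': [-3.141, -0.001, 0.844], 'force': [-0.138, -0.741, 0.589], 'grip_width': 0.059, 'finger_force': 0.0, 'qpos': [-0.069, 0.754, 0.495, 2.172, -0.898, 0.431, 0.431]}
[-0.012, 0.001, 0.001, -0.0, -0.001, 0.007]
```

>>> play_rows:
  deltas:
    - [-0.012,0.001,0,0,0,0.004,0.6]
    - [-0.012,0.001,0,0,0,0.004,0.7]
    - [-0.012,0.001,0,0,0,0.004,0.9]
    - [-0.012,0.001,0,0,0,0.004,0.9]
    - [-0.012,0.001,-0.04,0,0,0,0.9]
    - [-0.012,0,-0.14,0,0,0,0.9]
    - [-0.012,0,-0.24,0,0,0,0.9]
    - [-0.012,0,-0.34,0,0,0,0.9]
    - [-0.012,0,-0.44,0,0,0,0.9]
    - [-0.012,0,-0.54,0,0,0,0.9]

```text
clock: 15.3
position: [0.4182, -0.1949, 0.2799]
tool_rot: [-3.14, -0.001, 0.844]
force: [0.8, 1.2, -0.4]
grip_width: 0.0286
finger_force: 40.8
```

```bash
python3 - <<'E'
from h import *
st(); axoff(); p,e=lay(.10); print(delta(p+[0,0,.02],e))
E
```

```text
{'clock': 15.3, 'position': [0.418, -0.195, 0.28], 'tool_rot': [-3.14, -0.001, 0.844], 'force': [0.795, 1.206, -0.407], 'grip_width': 0.029, 'finger_force': 40.787, 'qpos': [-0.529, 0.355, 1.087, 1.984, -0.372, 1.02, 0.005]}
yellow rows 193 360
[0.952, -0.391, -0.134, -0.059, 0.16, -1.13]
```

>>> play_rows:
  deltas:
    - [0.1,-0.04,-0.12,-0.052,0.141,-0.98,0.9]
    - [0.2,-0.08,-0.17,-0.052,0.141,-0.98,0.9]
    - [0.952,-0.391,-0.15,-0.052,0.141,-0.98,0.9]
    - [0.952,-0.391,-0.134,-0.052,0.141,-0.98,0.9]
    - [0.952,-0.391,-0.134,-0.052,0.141,-0.98,0.9]
    - [0.952,-0.391,-0.134,-0.052,0.141,-0.98,0.9]
    - [0.952,-0.391,-0.134,-0.052,0.141,-0.98,0.9]
    - [0.952,-0.391,-0.134,-0.052,0.141,-0.98,0.9]
    - [0.952,-0.391,-0.134,-0.052,0.141,-0.98,0.9]
    - [0.952,-0.391,-0.134,-0.052,0.141,-0.98,0.9]

```text
clock: 16.35
position: [0.576, 0.2558, 0.3456]
tool_rot: [2.954, -0.095, 2.348]
force: [-0.1, 0.1, 0.2]
grip_width: 0.0285
finger_force: 40.9
```

```bash
python3 - <<'E'
from h import *
st()
for n in(.10,.05,.003): p,e=lay(n); print(delta(p,e))
E
```

```text
{'clock': 16.35, 'position': [0.576, 0.256, 0.346], 'tool_rot': [2.954, -0.095, 2.348], 'force': [-0.126, 0.065, 0.211], 'grip_width': 0.028, 'finger_force': 40.925, 'qpos': [-0.858, 0.419, 0.613, 1.589, -0.454, 1.116, 0.651]}
[0.024, 0.061, 0.037, -0.021, 0.056, -0.418]
[0.036, 0.06, 0.136, -0.021, 0.056, -0.418]
[0.047, 0.059, 0.229, -0.021, 0.056, -0.418]
```

>>> play_rows:
  deltas:
    - [0.024,0.061,0.02,-0.021,0.056,-0.418,0.9]
    - [0.024,0.061,0.03,-0.021,0.056,-0.418,0.9]
    - [0.024,0.061,0.03,-0.021,0.056,-0.418,0.9]
    - [0.024,0.061,0.03,-0.021,0.056,-0.418,0.9]
    - [0.024,0.061,0.03,-0.021,0.056,-0.418,0.9]
    - [0.024,0.061,0.03,-0.021,0.056,-0.418,0.9]
    - [0.024,0.061,0.03,-0.021,0.056,-0.418,0.9]
    - [0.024,0.061,0.03,-0.021,0.056,-0.418,0.9]

```text
clock: 17.15
position: [0.5905, 0.2855, 0.3372]
tool_rot: [2.864, -0.002, -3.066]
force: [-0.8, 0.3, -0.5]
grip_width: 0.0286
finger_force: 40.9
```

```bash
python3 - <<'E'
from h import *
st(); axoff()
for n in(.05,.003): p,e=lay(n); print(delta(p,e))
E
```

```text
{'clock': 17.15, 'position': [0.591, 0.286, 0.337], 'tool_rot': [2.864, -0.002, -3.066], 'force': [-0.845, 0.308, -0.451], 'grip_width': 0.029, 'finger_force': 40.924, 'qpos': [-0.646, 0.472, 0.358, 1.483, -0.467, 1.182, 1.489]}
yellow rows 194 337
[-0.001, 0.004, 0.107, -0.001, 0.0, -0.005]
[-0.001, 0.004, 0.201, -0.001, 0.0, -0.005]
```

>>> play_rows:
  deltas:
    - [-0.003,0.004,0.08,-0.001,0,-0.005,0.9]
    - [-0.003,0.004,0.14,-0.001,0,-0.005,0.9]
    - [-0.003,0.004,0.18,-0.001,0,-0.005,0.9]
    - [-0.003,0.004,0.2,-0.001,0,-0.005,0.9]
    - [-0.003,0.004,0.2,-0.001,0,-0.005,0.9]
    - [-0.003,0.004,0.2,-0.001,0,-0.005,0.6]
    - [-0.003,0.004,0.2,-0.001,0,-0.005,0.55]
    - [-0.003,0.004,0.2,-0.001,0,-0.005,0.55]
    - [-0.003,0.004,0.19,-0.001,0,-0.005,0.55]
    - [-0.003,0.004,0.17,-0.001,0,-0.005,0.55]

```text
clock: 18.2
position: [0.5896, 0.3111, 0.2558]
tool_rot: [2.862, 0.0, -3.051]
force: [1.1, -0.6, 0.8]
grip_width: 0.0384
finger_force: 0.0
```

>>> play_rows:
  deltas:
    - [0,0,-0.03,0,0,0,0.55]
    - [0,0,-0.08,0,0,0,0.55]
    - [0,0,-0.16,0,0,0,0.5]
    - [0,0,-0.24,0,0,0,0]
    - [0,0,-0.24,0,0,0,0]

```text
clock: 18.7
position: [0.5948, 0.2761, 0.3778]
tool_rot: [2.859, 0.009, -3.054]
force: [-0.2, -0.3, -0.9]
grip_width: 0.0698
finger_force: 0.0
```

```bash
python3 - <<'E'
from h import *
st(); print(delta([.437,-.293,.30],[np.pi,0,2.305]))
E
```

```text
{'clock': 18.7, 'position': [0.595, 0.276, 0.378], 'tool_rot': [2.859, 0.009, -3.054], 'force': [-0.173, -0.34, -0.924], 'grip_width': 0.07, 'finger_force': 0.0, 'qpos': [-0.635, 0.445, 0.369, 1.423, -0.453, 1.258, 1.488]}
[0.415, -1.105, -0.162, 0.127, -0.058, 0.439]
```

>>> play_rows:
  deltas:
    - [0.37,-0.99,-0.14,0.127,-0.058,0.439,0]
    - [0.37,-0.99,-0.14,0.127,-0.058,0.439,0]
    - [0.37,-0.99,-0.14,0.127,-0.058,0.439,0]
    - [0.37,-0.99,-0.14,0.127,-0.058,0.439,0]
    - [0.37,-0.99,-0.14,0.127,-0.058,0.439,0]
    - [0.37,-0.99,-0.14,0.127,-0.058,0.439,0]
    - [0.37,-0.99,-0.14,0.127,-0.058,0.439,0]
    - [0.37,-0.99,-0.14,0.127,-0.058,0.439,0]
    - [0.37,-0.99,-0.14,0.127,-0.058,0.439,0]
    - [0.37,-0.99,-0.14,0.127,-0.058,0.439,0]

```text
clock: 19.7
position: [0.461, -0.2018, 0.3062]
tool_rot: [-3.135, -0.003, 2.307]
force: [0.3, 0.7, -0.3]
grip_width: 0.0855
finger_force: 0.0
```

>>> play_rows:
  deltas:
    - [0,0,0,0,0,0,0]
    - [0,0,0,0,0,0,0]
    - [0,0,0,0,0,0,0]

```text
clock: 20.0
position: [0.4622, -0.1993, 0.3059]
tool_rot: [-3.134, -0.004, 2.308]
force: [0.2, 1.6, -0.2]
grip_width: 0.0857
finger_force: 0.0
```

```bash
python3 - <<'E'
from h import *
st(); wrist_rollers(); im=grab_frame('top')
for b in blobs(im,(20,110,90),(35,255,255),20): print(np.round(b[0]),np.round(b[1]),b[3])
for z in(.15,.008): print(delta([.4368,-.294,z],[np.pi,0,2.305]))
E
```

```text
{'clock': 20.0, 'position': [0.462, -0.199, 0.306], 'tool_rot': [-3.134, -0.004, 2.308], 'force': [0.231, 1.598, -0.177], 'grip_width': 0.086, 'finger_force': 0.0, 'qpos': [-0.306, 0.317, 0.764, 1.841, -0.241, 1.086, 1.286]}
R [ 0.1925 -0.3606  1.5991  0.1124] [ 42. 121.] [72. 80.]
R [ 0.4373 -0.2923  2.26    0.0669] [220. 205.] [46. 21.]
R [ 0.7355 -0.0811  2.291   0.0608] [476. 235.] [16. 41.]
[230. 138.] [26. 23.] 572
[184. 138.] [25. 11.] 295
[406. 214.] [6. 8.] 45
[-0.107, -0.163, 0.312, -0.004, -0.002, 0.002]
[-0.108, -0.161, 0.596, -0.004, -0.002, 0.002]
```

The third roller looks hung, at pixel (184,138). I'll look.

```bash
python3 - <<'E'
from h import *
st(); im=grab_frame('top');c=get_calibration('top')
for b in blobs(im,(20,110,90),(35,255,255),100): print(b[0],b[1],b[2].tolist(), atz(c,*b[0],.25))
print([proj(c,fw((0,y,.195+.287*(y-.064)+.02))).round(1) for y in(.137,.165,.188,.2)])
cv2.imwrite('pics/t4.png',cv2.resize(im[110:170,155:275],None,fx=6,fy=6,interpolation=cv2.INTER_CUBIC)[:,:,::-1])
E
```

```text
{'clock': 20.1, 'position': [0.462, -0.199, 0.306], 'tool_rot': [-3.134, -0.004, 2.309], 'force': [0.768, 0.011, 0.615], 'grip_width': 0.085, 'finger_force': 0.0, 'qpos': [-0.307, 0.318, 0.764, 1.841, -0.241, 1.086, 1.286]}
(229.5, 138.0) (26.0, 23.0) [[218.0, 125.0], [241.0, 125.0], [241.0, 151.0], [218.0, 151.0]] [0.59079765 0.20112281 0.25      ]
(184.5, 138.5) (25.0, 11.0) [[179.0, 126.0], [190.0, 126.0], [190.0, 151.0], [179.0, 151.0]] [0.58819141 0.30822661 0.25      ]
[array([203. , 138.2]), array([190.6, 138.3]), array([180.2, 138.4]), array([174.8, 138.4])]
```

View pics/t4.png

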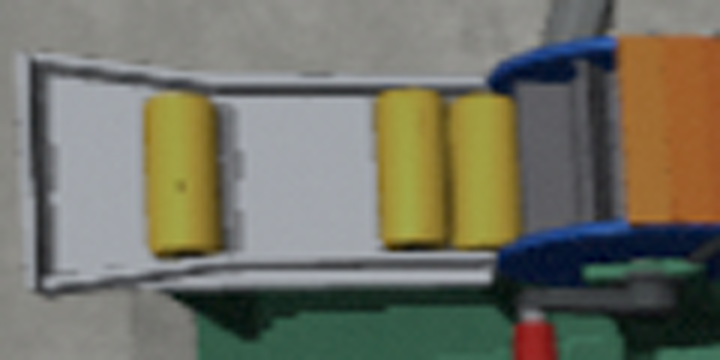

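The third roller stands nearly square at y≈0.178 but has stopped at the flare. I'll nudge it downhill by straddling it with part-open fingers.

```bash
python3 - <<'E'
from h import *
p,e=lay(.10,y=.178); print(delta(p+[0,0,.03],e))
E
```

```text
[0.533, 0.833, -0.116, -0.126, 0.058, -0.437]
```

>>> play_rows:
  deltas:
    - [0.533,0.833,-0.13,-0.126,0.058,-0.437,0.5]
    - [0.533,0.833,-0.13,-0.126,0.058,-0.437,0.5]
    - [0.533,0.833,-0.13,-0.126,0.058,-0.437,0.5]
    - [0.533,0.833,-0.13,-0.126,0.058,-0.437,0.5]
    - [0.533,0.833,-0.13,-0.126,0.058,-0.437,0.5]
    - [0.533,0.833,-0.13,-0.126,0.058,-0.437,0.5]
    - [0.533,0.833,-0.13,-0.126,0.058,-0.437,0.5]
    - [0.533,0.833,-0.13,-0.126,0.058,-0.437,0.5]
    - [0.533,0.833,-0.116,-0.126,0.058,-0.437,0.5]
    - [0.533,0.833,-0.116,-0.126,0.058,-0.437,0.5]

```text
clock: 21.15
position: [0.5915, 0.2806, 0.3615]
tool_rot: [2.863, -0.0, -3.054]
force: [0.7, -0.1, -0.3]
grip_width: 0.0429
finger_force: 0.0
```

>>> play_rows:
  deltas:
    - [0,0,0,0,0,0,0.5]
    - [0,0,0,0,0,0,0.5]

```text
clock: 21.35
position: [0.5912, 0.2791, 0.3605]
tool_rot: [2.864, -0.001, -3.052]
force: [-0.3, -1.1, 0.3]
grip_width: 0.0426
finger_force: 0.0
```

```bash
python3 - <<'E'
from h import *
st()
im=grab_frame('wrist');cv2.imwrite('pics/w4.png',im[:,:,::-1]);c=get_calibration('wrist')
for b in blobs(im,(18,110,30),(36,255,255),300): print(np.round(b[0]),np.round(b[1]),np.round(b[2]).tolist(),atz(c,*b[0],.25))
print(proj(c,fw((0,.178,.242))),proj(c,fw((-.031,.178,.242))))
for n,y in((.05,.180),(.005,.180),(.005,.155)): p,e=lay(n,y=y); print(delta(p,e))
E
```

```text
{'clock': 21.35, 'position': [0.591, 0.279, 0.361], 'tool_rot': [2.864, -0.001, -3.052], 'force': [-0.314, -1.119, 0.307], 'grip_width': 0.043, 'finger_force': 0.0, 'qpos': [-0.639, 0.457, 0.364, 1.448, -0.456, 1.234, 1.492]}
[146. 201.] [79. 75.] [[107.0, 164.0], [181.0, 159.0], [186.0, 238.0], [111.0, 243.0]] [0.58990555 0.2075019  0.25      ]
[273. 200.] [75. 34.] [[256.0, 163.0], [290.0, 163.0], [290.0, 238.0], [256.0, 238.0]] [0.58828363 0.30538915 0.25      ]
[273.77056359 199.0413211 ] [273.67452867 162.91383387]
[-0.001, -0.01, 0.157, -0.001, -0.0, -0.0]
[-0.001, -0.01, 0.247, -0.001, -0.0, -0.0]
[-0.001, -0.062, 0.247, -0.001, -0.0, -0.0]
```

View pics/w4.png

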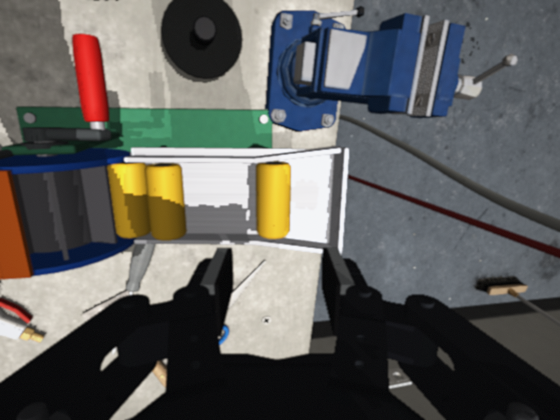

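>>> play_rows:
  deltas:
    - [-0.001,-0.01,0.08,0,0,0,0.5]
    - [-0.001,-0.01,0.157,0,0,0,0.5]
    - [-0.001,-0.01,0.22,0,0,0,0.5]
    - [-0.001,-0.01,0.245,0,0,0,0.5]
    - [-0.001,-0.01,0.245,0,0,0,0.5]
    - [-0.001,-0.025,0.245,0,0,0,0.5]
    - [-0.001,-0.04,0.245,0,0,0,0.5]
    - [-0.001,-0.05,0.245,0,0,0,0.5]
    - [-0.001,-0.05,0.22,0,0,0,0.5]
    - [-0.001,-0.05,0.19,0,0,0,0.5]

```text
clock: 22.4
position: [0.5922, 0.279, 0.2642]
tool_rot: [2.863, -0.001, -3.056]
force: [0.2, -0.2, 0.9]
grip_width: 0.0429
finger_force: 0.0
```

>>> play_rows:
  deltas:
    - [0,0,-0.05,0,0,0,0.5]
    - [0,0,-0.13,0,0,0,0.5]
    - [0,0,-0.2,0,0,0,0.5]
    - [0,0,-0.2,0,0,0,0.3]

```text
clock: 22.8
position: [0.5964, 0.2506, 0.3656]
tool_rot: [2.861, 0.008, -3.058]
force: [-0.3, 0.8, 0.3]
grip_width: 0.0559
finger_force: 0.0
```

```bash
python3 - <<'E'
from h import *
st()
im=grab_frame('wrist');c=get_calibration('wrist')
for b in blobs(im,(18,110,30),(36,255,255),300): print(np.round(b[0]),np.round(b[1]),np.round(b[2]).tolist(),atz(c,*b[0],.25))
print(delta([.437,-.293,.25],[np.pi,0,2.305]))
E
```

```text
{'clock': 22.8, 'position': [0.596, 0.251, 0.366], 'tool_rot': [2.861, 0.008, -3.058], 'force': [-0.299, 0.771, 0.29], 'grip_width': 0.056, 'finger_force': 0.0, 'qpos': [-0.6, 0.442, 0.37, 1.458, -0.456, 1.24, 1.533]}
[197. 193.] [ 74. 104.] [[145.0, 156.0], [249.0, 156.0], [249.0, 230.0], [145.0, 230.0]] [0.58809907 0.21810774 0.25      ]
[0.409, -1.079, -0.077, 0.125, -0.06, 0.437]
```

Three are now queued. On to the fourth.

>>> play_rows:
  deltas:
    - [0.375,-0.99,-0.11,0.125,-0.06,0.437,0]
    - [0.375,-0.99,-0.11,0.125,-0.06,0.437,0]
    - [0.375,-0.99,-0.11,0.125,-0.06,0.437,0]
    - [0.375,-0.99,-0.11,0.125,-0.06,0.437,0]
    - [0.375,-0.99,-0.11,0.125,-0.06,0.437,0]
    - [0.375,-0.99,-0.11,0.125,-0.06,0.437,0]
    - [0.375,-0.99,-0.11,0.125,-0.06,0.437,0]
    - [0.375,-0.99,-0.1,0.125,-0.06,0.437,0]
    - [0.375,-0.99,-0.1,0.125,-0.06,0.437,0]
    - [0.375,-0.99,-0.1,0.125,-0.06,0.437,0]

```text
clock: 23.85
position: [0.4576, -0.2231, 0.2768]
tool_rot: [-3.138, -0.001, 2.308]
force: [2.0, -0.5, 0.8]
grip_width: 0.0855
finger_force: 0.0
```

>>> play_rows:
  deltas:
    - [0,0,0,0,0,0,0]
    - [0,0,0,0,0,0,0]

```text
clock: 24.05
position: [0.4578, -0.2227, 0.2769]
tool_rot: [-3.137, -0.002, 2.304]
force: [0.5, 2.1, -0.4]
grip_width: 0.0851
finger_force: 0.0
```

```bash
python3 - <<'E'
from h import *
st(); wrist_rollers()
for z in(.15,.008): print(delta([.4365,-.293,z],[np.pi,0,2.295]))
E
```

```text
{'clock': 24.05, 'position': [0.458, -0.223, 0.277], 'tool_rot': [-3.137, -0.002, 2.304], 'force': [0.48, 2.077, -0.412], 'grip_width': 0.085, 'finger_force': 0.0, 'qpos': [-0.233, 0.361, 0.746, 1.869, -0.28, 1.023, 1.363]}
R [ 0.1991 -0.3602  1.5722  0.1119] [ 42. 113.] [67. 86.]
R [ 0.4372 -0.2914  2.3016  0.0658] [231. 200.] [49. 22.]
R [ 0.7354 -0.0812  2.2793  0.0606] [504. 232.] [18. 44.]
[-0.077, -0.127, 0.254, -0.002, -0.001, 0.005]
[-0.077, -0.126, 0.538, -0.002, -0.001, 0.005]
```

>>> play_rows:
  deltas:
    - [-0.05,-0.08,0.03,0,0,0.003,0]
    - [-0.077,-0.126,0.1,0,0,0.003,0]
    - [-0.077,-0.126,0.2,0,0,0.003,0]
    - [-0.077,-0.126,0.3,0,0,0.003,0]
    - [-0.077,-0.126,0.4,0,0,0.003,0]
    - [-0.077,-0.126,0.5,0,0,0.003,0]
    - [-0.077,-0.126,0.536,0,0,0.003,0]
    - [-0.077,-0.126,0.536,0,0,0.003,0]
    - [-0.077,-0.126,0.536,0,0,0.003,0.5]
    - [-0.077,-0.126,0.536,0,0,0.003,0.55]

```text
clock: 25.1
position: [0.4377, -0.2932, 0.0108]
tool_rot: [-3.138, 0.001, 2.301]
force: [0.3, -0.6, 0.2]
grip_width: 0.0588
finger_force: 0.0
```

```bash
python3 - <<'E'
from h import *
st(); print(delta([.4367,-.2925,.008],[np.pi,0,2.3]))
E
```

```text
{'clock': 25.1, 'position': [0.438, -0.293, 0.011], 'tool_rot': [-3.138, 0.001, 2.301], 'force': [0.26, -0.586, 0.154], 'grip_width': 0.059, 'finger_force': 0.0, 'qpos': [0.178, 0.774, 0.417, 2.01, -0.639, 0.488, 1.796]}
[0.002, -0.001, 0.006, -0.002, 0.0, 0.001]
```

>>> play_rows:
  deltas:
    - [0.002,-0.001,0.005,0,0,0,0.9]
    - [0.002,-0.001,0.005,0,0,0,0.9]
    - [0.002,-0.001,0.005,0,0,0,0.9]
    - [0.002,0,0.005,0,0,0,0.9]
    - [0,0,-0.08,0,0,0,0.9]
    - [0,0,-0.18,0,0,0,0.9]
    - [0,0,-0.28,0,0,0,0.9]
    - [0,0,-0.38,0,0,0,0.9]
    - [0,0,-0.48,0,0,0,0.9]
    - [0,0,-0.58,0,0,0,0.9]

```text
clock: 26.1
position: [0.4371, -0.2924, 0.3017]
tool_rot: [-3.138, -0.001, 2.3]
force: [0.8, -0.1, -0.0]
grip_width: 0.0284
finger_force: 40.4
```

```bash
python3 - <<'E'
from h import *
st(); p,e=lay(.10,y=.190); print(delta(p+[0,0,.02],e))
E
```

```text
{'clock': 26.1, 'position': [0.437, -0.292, 0.302], 'tool_rot': [-3.138, -0.001, 2.3], 'force': [0.777, -0.077, -0.002], 'grip_width': 0.028, 'finger_force': 40.371, 'qpos': [-0.112, 0.374, 0.79, 1.797, -0.292, 1.094, 1.508]}
[0.665, 1.006, -0.11, -0.125, 0.061, -0.441]
```

>>> play_rows:
  deltas:
    - [0.2,0.3,-0.12,-0.12,0.06,-0.44,0.9]
    - [0.65,0.98,-0.13,-0.12,0.06,-0.44,0.9]
    - [0.65,0.98,-0.13,-0.12,0.06,-0.44,0.9]
    - [0.65,0.98,-0.13,-0.12,0.06,-0.44,0.9]
    - [0.65,0.98,-0.13,-0.12,0.06,-0.44,0.9]
    - [0.65,0.98,-0.13,-0.12,0.06,-0.44,0.9]
    - [0.65,0.98,-0.13,-0.12,0.06,-0.44,0.9]
    - [0.65,0.98,-0.13,-0.12,0.06,-0.44,0.9]
    - [0.65,0.98,-0.12,-0.12,0.06,-0.44,0.9]
    - [0.65,0.98,-0.12,-0.12,0.06,-0.44,0.9]

```text
clock: 27.1
position: [0.5631, 0.189, 0.3524]
tool_rot: [2.872, -0.003, -3.056]
force: [0.6, -0.5, -0.1]
grip_width: 0.0283
finger_force: 40.5
```

```bash
python3 - <<'E'
from h import *
st()
for n in(.10,): p,e=lay(n,y=.19); print(delta(p,e))
E
```

```text
{'clock': 27.1, 'position': [0.563, 0.189, 0.352], 'tool_rot': [2.872, -0.003, -3.056], 'force': [0.622, -0.474, -0.144], 'grip_width': 0.028, 'finger_force': 40.489, 'qpos': [-0.551, 0.373, 0.38, 1.591, -0.434, 1.208, 1.617]}
[-0.072, 0.181, 0.086, -0.005, -0.001, -0.001]
```

>>> play_rows:
  deltas:
    - [-0.03,0.08,0.03,-0.005,0,0,0.9]
    - [-0.072,0.181,0.07,-0.005,0,0,0.9]
    - [-0.072,0.181,0.086,-0.005,0,0,0.9]
    - [-0.072,0.181,0.086,-0.005,0,0,0.9]
    - [-0.072,0.181,0.086,-0.005,0,0,0.9]

```text
clock: 27.6
position: [0.5904, 0.2874, 0.3344]
tool_rot: [2.863, -0.004, -3.056]
force: [0.7, -1.1, -0.0]
grip_width: 0.0284
finger_force: 40.5
```

```bash
python3 - <<'E'
from h import *
st(); axoff()
for n,y in((.05,.19),(.003,.19),(.005,.178)): p,e=lay(n,y=y); print(delta(p,e))
E
```

```text
{'clock': 27.6, 'position': [0.59, 0.287, 0.334], 'tool_rot': [2.863, -0.004, -3.056], 'force': [0.653, -1.132, -0.045], 'grip_width': 0.028, 'finger_force': 40.485, 'qpos': [-0.641, 0.476, 0.348, 1.481, -0.466, 1.181, 1.496]}
yellow rows 201 345
[-0.001, 0.007, 0.102, 0.0, -0.001, -0.002]
[-0.001, 0.007, 0.196, 0.0, -0.001, -0.002]
[-0.001, -0.018, 0.192, 0.0, -0.001, -0.002]
```

>>> play_rows:
  deltas:
    - [0.001,0.007,0.08,0,-0.001,-0.002,0.9]
    - [0.001,0.007,0.14,0,-0.001,-0.002,0.9]
    - [0.001,0.007,0.18,0,-0.001,-0.002,0.9]
    - [0.001,0.007,0.195,0,-0.001,-0.002,0.9]
    - [0.001,0.007,0.195,0,-0.001,-0.002,0.9]
    - [0.001,0.007,0.195,0,-0.001,-0.002,0.6]
    - [0.001,0.007,0.195,0,-0.001,-0.002,0.55]
    - [0.001,0.007,0.195,0,-0.001,-0.002,0.52]
    - [0.001,0.002,0.19,0,-0.001,-0.002,0.52]
    - [0.001,-0.005,0.185,0,-0.001,-0.002,0.52]

```text
clock: 28.65
position: [0.5877, 0.3113, 0.245]
tool_rot: [2.862, -0.001, -3.052]
force: [0.7, 0.4, -0.1]
grip_width: 0.041
finger_force: 0.0
```

>>> play_rows:
  deltas:
    - [0,-0.01,0,0,0,0,0.52]
    - [0,-0.015,-0.02,0,0,0,0.52]
    - [0,-0.02,-0.05,0,0,0,0.52]
    - [0,-0.02,-0.12,0,0,0,0.5]
    - [0,-0.02,-0.2,0,0,0,0.5]
    - [0,-0.02,-0.2,0,0,0,0.5]

```text
clock: 29.25
position: [0.5933, 0.2725, 0.3445]
tool_rot: [2.86, 0.007, -3.055]
force: [1.6, 0.1, 0.8]
grip_width: 0.0425
finger_force: 0.0
```

```bash
python3 - <<'E'
from h import *
st()
im=grab_frame('wrist');c=get_calibration('wrist')
for b in blobs(im,(18,110,30),(36,255,255),300): print(np.round(b[0]),np.round(b[1]),np.round(b[2]).tolist())
print([proj(c,fw((0,y,.195+.287*(y-.064)+.03))).round(0) for y in(.064,.079,.108,.137,.166,.18)])
E
```

```text
{'clock': 29.25, 'position': [0.593, 0.273, 0.344], 'tool_rot': [2.86, 0.007, -3.055], 'force': [1.569, 0.087, 0.757], 'grip_width': 0.042, 'finger_force': 0.0, 'qpos': [-0.622, 0.46, 0.352, 1.481, -0.462, 1.191, 1.517]}
[188. 202.] [ 81. 153.] [[111.0, 162.0], [264.0, 162.0], [264.0, 243.0], [111.0, 243.0]]
[array([135., 209.]), array([155., 209.]), array([195., 209.]), array([235., 209.]), array([275., 209.]), array([294., 209.])]
```

All four rollers lie in one contiguous queue, a 153 px block of four widths. Next is the crank.

```bash
cat >> h.py <<'E'
O=np.array([.603,.131,0.]); CT=np.radians(-20)
CR=R.from_euler('z',FY)*R.from_euler('y',CT)*R.from_euler('xyz',[np.pi,0,np.pi])
def crank(a,up=0,gx=-.100,rad=.05,back=.019):
    M=CR.as_matrix(); g=fw((gx,-rad*np.sin(a),.193+rad*np.cos(a)))
    return g+M@np.array([0,0,back-up]),CR.as_euler('xyz')
def crankrows(a0,da,n,close=1,s=None):
    s=s or observe(); M=CR.as_matrix(); out=[]; base=s['position']
    for k in range(1,n+1):
        d=M.T@(crank(a0+da*k)[0]-crank(a0)[0])/.5
        out.append([round(float(x),3) for x in d]+[0,0,0,close])
    print(out)
E
python3 - <<'E'
from h import *
print(crank(5.2)); print(CR.as_matrix().round(2))
p,e=crank(5.2,.11); print(delta(p,e))
im=grab_frame('top');print([(np.round(b[0],1),np.round(b[1])) for b in blobs(im,(0,150,80),(6,255,255),100)])
print([(np.round(b[0],1),np.round(b[1])) for b in blobs(im,(20,110,90),(35,255,255),100)])
E
```

```text
(array([0.50601383, 0.16688128, 0.19857167]), array([-3.14159265,  0.34906585, -3.05459265]))
[[-0.94 -0.09  0.34]
 [-0.08  1.    0.03]
 [-0.34  0.   -0.94]]
[0.266, -0.211, 0.021, 0.133, -0.164, -0.023]
[(array([350.2, 304. ]), array([15., 45.]))]
[]
```

>>> play_rows:
  deltas:
    - [0.05,-0.04,-0.02,0.133,-0.164,-0.023,0]
    - [0.266,-0.211,0.021,0.133,-0.164,-0.023,0]
    - [0.266,-0.211,0.021,0.133,-0.164,-0.023,0]
    - [0.266,-0.211,0.021,0.133,-0.164,-0.023,0]
    - [0.266,-0.211,0.021,0.133,-0.164,-0.023,0]
    - [0.266,-0.211,0.021,0.133,-0.164,-0.023,0]
    - [0.266,-0.211,0.021,0.133,-0.164,-0.023,0]
    - [0.266,-0.211,0.021,0.133,-0.164,-0.023,0]
    - [0.266,-0.211,0.021,0.133,-0.164,-0.023,0]

```text
clock: 30.25
position: [0.4682, 0.1646, 0.299]
tool_rot: [-3.139, 0.345, -3.052]
force: [-0.4, -0.7, -0.6]
grip_width: 0.0853
finger_force: 0.0
```

```bash
python3 - <<'E'
from h import *
st(); im=grab_frame('wrist'); c=get_calibration('wrist'); cv2.imwrite('pics/w5.png',im[:,:,::-1])
print([(np.round(b[0],1),np.round(b[1])) for b in blobs(im,(0,130,50),(6,255,255),200)])
for x in(-.126,-.098,-.066): print(proj(c,fw((x,-.05*np.sin(5.2),.193+.05*np.cos(5.2)))))
for u in(.05,0): p,e=crank(5.2,u); print(delta(p,e))
E
```

```text
{'clock': 30.25, 'position': [0.468, 0.165, 0.299], 'tool_rot': [-3.139, 0.345, -3.052], 'force': [-0.413, -0.745, -0.552], 'grip_width': 0.085, 'finger_force': 0.0, 'qpos': [-1.048, 0.072, 0.521, 2.123, 0.186, 0.652, 0.995]}
[(array([523., 211.]), array([100.,   4.])), (array([278.5, 216.5]), array([71., 25.]))]
[276.15595582 183.68309481]
[276.14444641 215.1150693 ]
[276.13306356 246.20143669]
[-0.003, -0.002, 0.115, -0.001, -0.002, 0.001]
[-0.004, -0.002, 0.215, -0.001, -0.002, 0.001]
```

View pics/w5.png

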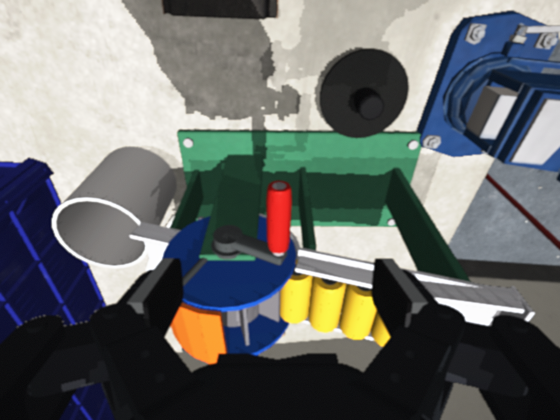

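The handle sits at (278,217), within 2 mm of prediction, with the arm and drum clear behind it. I'll descend and grip.

>>> play_rows:
  deltas:
    - [-0.003,-0.002,0.08,0,0,0,0]
    - [-0.003,-0.002,0.15,0,0,0,0]
    - [-0.004,-0.002,0.2,0,0,0,0]
    - [-0.004,-0.002,0.215,0,0,0,0.3]
    - [-0.004,-0.002,0.215,0,0,0,0.6]
    - [-0.004,-0.002,0.215,0,0,0,0.95]
    - [-0.004,-0.002,0.215,0,0,0,0.95]
    - [-0.004,-0.002,0.215,0,0,0,0.95]
    - [-0.004,-0.002,0.215,0,0,0,0.95]
    - [-0.004,-0.002,0.215,0,0,0,0.95]
  newtons: 40

```text
clock: 31.3
position: [0.5056, 0.1681, 0.1996]
tool_rot: [3.141, 0.347, -3.051]
force: [-4.5, 5.4, 7.8]
grip_width: 0.0179
finger_force: 38.8
```

```bash
python3 - <<'E'
from h import *
s=st(); print(crank(5.2)[0]); g=s['position']-CR.as_matrix()@[0,0,.019]; f=R.from_euler('z',-FY).apply(g-O); print(f, np.arctan2(-f[1],f[2]-.193)%6.283)
crankrows(5.2,.126,10,.95)
E
```

```text
{'clock': 31.3, 'position': [0.506, 0.168, 0.2], 'tool_rot': [3.141, 0.347, -3.051], 'force': [-4.538, 5.438, 7.764], 'grip_width': 0.018, 'finger_force': 38.818, 'qpos': [-0.892, 0.312, 0.456, 2.17, -0.021, 0.367, 1.202]}
[0.50601383 0.16688128 0.19857167]
[-0.10028046  0.04543425  0.21746256] 5.206110392656952
[[-0.004, -0.007, -0.01, 0, 0, 0, 0.95], [-0.007, -0.014, -0.019, 0, 0, 0, 0.95], [-0.01, -0.024, -0.028, 0, 0, 0, 0.95], [-0.013, -0.034, -0.035, 0, 0, 0, 0.95], [-0.015, -0.045, -0.04, 0, 0, 0, 0.95], [-0.016, -0.056, -0.045, 0, 0, 0, 0.95], [-0.017, -0.068, -0.048, 0, 0, 0, 0.95], [-0.018, -0.081, -0.05, 0, 0, 0, 0.95], [-0.018, -0.093, -0.05, 0, 0, 0, 0.95], [-0.018, -0.106, -0.048, 0, 0, 0, 0.95]]
```

>>> play_rows:
  deltas:
    - [-0.004,-0.007,-0.01,0,0,0,0.95]
    - [-0.007,-0.014,-0.019,0,0,0,0.95]
    - [-0.01,-0.024,-0.028,0,0,0,0.95]
    - [-0.013,-0.034,-0.035,0,0,0,0.95]
    - [-0.015,-0.045,-0.04,0,0,0,0.95]
    - [-0.016,-0.056,-0.045,0,0,0,0.95]
    - [-0.017,-0.068,-0.048,0,0,0,0.95]
    - [-0.018,-0.081,-0.05,0,0,0,0.95]
    - [-0.018,-0.093,-0.05,0,0,0,0.95]
    - [-0.018,-0.106,-0.048,0,0,0,0.95]

```text
clock: 32.3
position: [0.51, 0.1149, 0.2254]
tool_rot: [3.141, 0.345, -3.051]
force: [-20.3, 0.7, 25.7]
grip_width: 0.0179
finger_force: 42.5
```

```bash
cat >> h.py <<'E'
def cst(da=.126,n=10):
    s=st(); g=s['position']-rot(s['tool_rot'])@[0,0,.019]; f=R.from_euler('z',-FY).apply(g-O); a=np.arctan2(-f[1],f[2]-.193)%(2*np.pi); print('f',f.round(4),'a',a.round(3),'r',np.hypot(f[1],f[2]-.193).round(4))
    p,e=crank(a+da*n); print('corr w/rot',delta(p,e)); crankrows(a,da,n,.95)
E
python3 - <<'E'
from h import *
cst()
E
```

```text
{'clock': 32.3, 'position': [0.51, 0.115, 0.225], 'tool_rot': [3.141, 0.345, -3.051], 'force': [-20.328, 0.652, 25.723], 'grip_width': 0.018, 'finger_force': 42.535, 'qpos': [-0.779, 0.24, 0.449, 2.169, -0.034, 0.421, 1.331]}
f [-0.1005 -0.008   0.2433] a 0.158 r 0.0509
corr w/rot [0.028, -0.083, 0.08, 0.001, -0.002, 0.002]
[[0.001, -0.012, 0.003, 0, 0, 0, 0.95], [0.002, -0.024, 0.007, 0, 0, 0, 0.95], [0.004, -0.035, 0.012, 0, 0, 0, 0.95], [0.007, -0.046, 0.019, 0, 0, 0, 0.95], [0.01, -0.055, 0.027, 0, 0, 0, 0.95], [0.013, -0.063, 0.035, 0, 0, 0, 0.95], [0.016, -0.071, 0.045, 0, 0, 0, 0.95], [0.02, -0.076, 0.056, 0, 0, 0, 0.95], [0.024, -0.08, 0.067, 0, 0, 0, 0.95], [0.029, -0.083, 0.078, 0, 0, 0, 0.95]]
```

>>> play_rows:
  deltas:
    - [0.003,-0.012,0.001,0,0,0,0.95]
    - [0.005,-0.024,0.004,0,0,0,0.95]
    - [0.007,-0.035,0.009,0,0,0,0.95]
    - [0.011,-0.046,0.016,0,0,0,0.95]
    - [0.014,-0.055,0.024,0,0,0,0.95]
    - [0.017,-0.063,0.032,0,0,0,0.95]
    - [0.02,-0.071,0.042,0,0,0,0.95]
    - [0.024,-0.076,0.053,0,0,0,0.95]
    - [0.028,-0.08,0.064,0,0,0,0.95]
    - [0.033,-0.083,0.075,0,0,0,0.95]

```text
clock: 33.3
position: [0.5131, 0.0744, 0.1849]
tool_rot: [3.141, 0.35, -3.05]
force: [6.3, 13.5, 3.2]
grip_width: 0.0177
finger_force: 41.0
```

```bash
python3 - <<'E'
from h import *
cst()
E
```

```text
{'clock': 33.3, 'position': [0.513, 0.074, 0.185], 'tool_rot': [3.141, 0.35, -3.05], 'force': [6.288, 13.542, 3.173], 'grip_width': 0.018, 'finger_force': 40.954, 'qpos': [-0.594, 0.301, 0.35, 2.224, -0.138, 0.292, 1.512]}
f [-0.101  -0.0486  0.2027] a 1.373 r 0.0495
corr w/rot [0.035, 0.048, 0.101, 0.001, 0.0, 0.002]
[[0.004, -0.002, 0.012, 0, 0, 0, 0.95], [0.009, -0.002, 0.024, 0, 0, 0, 0.95], [0.013, -0.0, 0.035, 0, 0, 0, 0.95], [0.017, 0.003, 0.047, 0, 0, 0, 0.95], [0.021, 0.007, 0.058, 0, 0, 0, 0.95], [0.025, 0.013, 0.068, 0, 0, 0, 0.95], [0.028, 0.021, 0.078, 0, 0, 0, 0.95], [0.031, 0.029, 0.087, 0, 0, 0, 0.95], [0.034, 0.039, 0.094, 0, 0, 0, 0.95], [0.037, 0.049, 0.101, 0, 0, 0, 0.95]]
```

>>> play_rows:
  deltas:
    - [0.005,0.0,0.012,0,0.012,0,0.95]
    - [0.011,0.001,0.024,0,0.025,0,0.95]
    - [0.016,0.003,0.035,0,0.04,0,0.95]
    - [0.021,0.006,0.047,0,0.055,0,0.95]
    - [0.026,0.01,0.058,0,0.07,0,0.95]

```text
clock: 33.8
position: [0.5095, 0.0787, 0.1529]
tool_rot: [3.141, 0.2, -3.051]
force: [-2.8, 10.6, 11.3]
grip_width: 0.0178
finger_force: 41.4
```

```bash
python3 - <<'E'
from h import *
CR=R.from_euler('z',FY)*R.from_euler('y',np.radians(-12))*R.from_euler('xyz',[np.pi,0,np.pi])
import h; h.CR=CR
cst()
E
```

```text
{'clock': 33.8, 'position': [0.51, 0.079, 0.153], 'tool_rot': [3.141, 0.2, -3.051], 'force': [-2.809, 10.588, 11.33], 'grip_width': 0.018, 'finger_force': 41.397, 'qpos': [-0.525, 0.396, 0.293, 2.136, -0.185, 0.433, 1.557]}
f [-0.1014 -0.044   0.1715] a 2.025 r 0.0489
corr w/rot [0.008, 0.102, 0.056, 0.001, -0.004, 0.002]
[[0.002, 0.006, 0.011, 0, 0, 0, 0.95], [0.004, 0.014, 0.021, 0, 0, 0, 0.95], [0.006, 0.023, 0.029, 0, 0, 0, 0.95], [0.008, 0.032, 0.037, 0, 0, 0, 0.95], [0.009, 0.043, 0.044, 0, 0, 0, 0.95], [0.01, 0.055, 0.049, 0, 0, 0, 0.95], [0.011, 0.067, 0.052, 0, 0, 0, 0.95], [0.012, 0.079, 0.054, 0, 0, 0, 0.95], [0.012, 0.092, 0.055, 0, 0, 0, 0.95], [0.011, 0.104, 0.054, 0, 0, 0, 0.95]]
```

>>> play_rows:
  deltas:
    - [0.002,0.007,0.01,0,0,0,0.95]
    - [0.004,0.015,0.02,0,0,0,0.95]
    - [0.006,0.024,0.028,0,0,0,0.95]
    - [0.008,0.033,0.036,0,0,0,0.95]
    - [0.009,0.044,0.043,0,0,0,0.95]
    - [0.01,0.056,0.048,0,0,0,0.95]
    - [0.011,0.068,0.051,0,0,0,0.95]
    - [0.012,0.08,0.053,0,0,0,0.95]
    - [0.012,0.093,0.054,0,0,0,0.95]
    - [0.011,0.105,0.053,0,0,0,0.95]

```text
clock: 34.8
position: [0.5055, 0.1295, 0.1258]
tool_rot: [-3.14, 0.202, -3.053]
force: [8.0, -4.0, -3.6]
grip_width: 0.0174
finger_force: 39.9
```

```bash
sed -i 's/CT=np.radians(-20)/CT=np.radians(-11.5)/' h.py; python3 - <<'E'
from h import *
cst(); c=get_calibration('top'); im=grab_frame('top')
for b in blobs(im,(20,110,60),(36,255,255),15): print(np.round(b[0]),np.round(b[1]),b[3])
E
```

```text
{'clock': 34.8, 'position': [0.505, 0.129, 0.126], 'tool_rot': [-3.14, 0.202, -3.053], 'force': [8.018, -4.032, -3.622], 'grip_width': 0.017, 'finger_force': 39.904, 'qpos': [-0.638, 0.458, 0.3, 2.141, -0.2, 0.372, 1.46]}
f [-0.1011  0.007   0.1444] a 3.284 r 0.0491
corr w/rot [-0.018, 0.085, -0.078, -0.0, 0.001, 0.001]
[[-0.001, 0.012, -0.003, 0, 0, 0, 0.95], [-0.001, 0.024, -0.007, 0, 0, 0, 0.95], [-0.002, 0.036, -0.012, 0, 0, 0, 0.95], [-0.004, 0.046, -0.019, 0, 0, 0, 0.95], [-0.005, 0.056, -0.027, 0, 0, 0, 0.95], [-0.007, 0.064, -0.036, 0, 0, 0, 0.95], [-0.009, 0.071, -0.046, 0, 0, 0, 0.95], [-0.012, 0.077, -0.057, 0, 0, 0, 0.95], [-0.014, 0.081, -0.069, 0, 0, 0, 0.95], [-0.016, 0.084, -0.081, 0, 0, 0, 0.95]]
[325. 148.] [21. 21.] 339
[437. 286.] [10.  8.] 32
[448. 296.] [14. 28.] 93
[428. 286.] [4. 7.] 16
[429. 294.] [5. 7.] 24
[422. 304.] [7. 4.] 21
```

A roller is already in the jar, at (325,148). Keep turning.

>>> play_rows:
  deltas:
    - [-0.001,0.012,-0.003,0,0,0,0.95]
    - [-0.001,0.024,-0.007,0,0,0,0.95]
    - [-0.002,0.036,-0.012,0,0,0,0.95]
    - [-0.004,0.046,-0.019,0,0,0,0.95]
    - [-0.005,0.056,-0.027,0,0,0,0.95]
    - [-0.007,0.064,-0.036,0,0,0,0.95]
    - [-0.009,0.071,-0.046,0,0,0,0.95]
    - [-0.012,0.077,-0.057,0,0,0,0.95]
    - [-0.014,0.081,-0.069,0,0,0,0.95]
    - [-0.016,0.084,-0.081,0,0,0,0.95]

```text
clock: 35.85
position: [0.5019, 0.1728, 0.1675]
tool_rot: [3.141, 0.204, -3.051]
force: [14.2, 4.1, -7.4]
grip_width: 0.0178
finger_force: 40.2
```

```bash
python3 - <<'E'
from h import *
cst(); c=get_calibration('top'); im=grab_frame('top')
for b in blobs(im,(20,110,60),(36,255,255),15): print(np.round(b[0]),np.round(b[1]),b[3])
E
```

```text
{'clock': 35.85, 'position': [0.502, 0.173, 0.168], 'tool_rot': [3.141, 0.204, -3.051], 'force': [14.239, 4.104, -7.365], 'grip_width': 0.018, 'finger_force': 40.207, 'qpos': [-0.788, 0.402, 0.378, 2.089, -0.157, 0.49, 1.341]}
f [-0.1009  0.0504  0.1861] a 4.577 r 0.0509
corr w/rot [-0.023, -0.058, -0.102, 0.001, 0.001, 0.001]
[[-0.003, 0.001, -0.012, 0, 0, 0, 0.95], [-0.005, 0.0, -0.025, 0, 0, 0, 0.95], [-0.007, -0.002, -0.037, 0, 0, 0, 0.95], [-0.01, -0.006, -0.049, 0, 0, 0, 0.95], [-0.012, -0.011, -0.06, 0, 0, 0, 0.95], [-0.014, -0.018, -0.07, 0, 0, 0, 0.95], [-0.016, -0.026, -0.08, 0, 0, 0, 0.95], [-0.018, -0.035, -0.088, 0, 0, 0, 0.95], [-0.019, -0.045, -0.096, 0, 0, 0, 0.95], [-0.021, -0.056, -0.102, 0, 0, 0, 0.95]]
[321. 144.] [31. 21.] 481
[437. 285.] [9. 7.] 32
[448. 295.] [14. 26.] 103
[427. 285.] [5. 6.] 18
[429. 294.] [4. 8.] 22
[421. 304.] [10.  6.] 25
```

>>> play_rows:
  deltas:
    - [-0.004,0.001,-0.012,0,0,0,0.95]
    - [-0.007,0.0,-0.025,0,0,0,0.95]
    - [-0.009,-0.002,-0.037,0,0,0,0.95]
    - [-0.012,-0.006,-0.049,0,0,0,0.95]
    - [-0.014,-0.011,-0.06,0,0,0,0.95]
    - [-0.016,-0.018,-0.07,0,0,0,0.95]
    - [-0.018,-0.026,-0.08,0,0,0,0.95]
    - [-0.02,-0.035,-0.088,0,0,0,0.95]
    - [-0.021,-0.045,-0.096,0,0,0,0.95]
    - [-0.023,-0.056,-0.102,0,0,0,0.95]

```text
clock: 36.9
position: [0.5043, 0.1457, 0.2199]
tool_rot: [3.14, 0.202, -3.051]
force: [-3.5, 10.6, 8.9]
grip_width: 0.0176
finger_force: 42.3
```

```bash
python3 - <<'E'
from h import *
cst(); c=get_calibration('top'); im=grab_frame('top')
for b in blobs(im,(20,110,60),(36,255,255),60): print(np.round(b[0]),np.round(b[1]),b[3])
cv2.imwrite('pics/t6.png',cv2.resize(im[100:180,150:370],None,fx=3.6,fy=3.6,interpolation=cv2.INTER_CUBIC)[:,:,::-1])
E
```

```text
{'clock': 36.9, 'position': [0.504, 0.146, 0.22], 'tool_rot': [3.14, 0.202, -3.051], 'force': [-3.467, 10.64, 8.891], 'grip_width': 0.018, 'finger_force': 42.287, 'qpos': [-0.775, 0.307, 0.42, 2.053, -0.116, 0.616, 1.365]}
f [-0.1009  0.0232  0.2385] a 5.812 r 0.051
corr w/rot [0.003, -0.117, 0.02, 0.001, 0.0, 0.002]
[[-0.001, -0.012, -0.005, 0, 0, 0, 0.95], [-0.002, -0.024, -0.008, 0, 0, 0, 0.95], [-0.002, -0.036, -0.01, 0, 0, 0, 0.95], [-0.002, -0.049, -0.011, 0, 0, 0, 0.95], [-0.002, -0.061, -0.009, 0, 0, 0, 0.95], [-0.001, -0.073, -0.007, 0, 0, 0, 0.95], [-0.001, -0.085, -0.003, 0, 0, 0, 0.95], [0.001, -0.097, 0.003, 0, 0, 0, 0.95], [0.002, -0.107, 0.01, 0, 0, 0, 0.95], [0.004, -0.116, 0.018, 0, 0, 0, 0.95]]
[325. 144.] [26. 26.] 534
[448. 295.] [14. 26.] 97
```

View pics/t6.png

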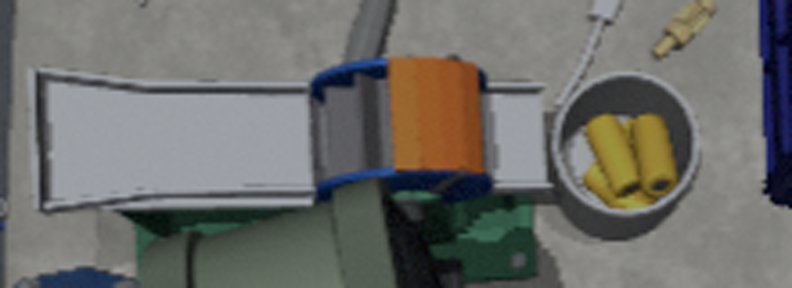

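The ramp is empty and the jar holds at least three, probably four: two on top and yellow below at crop (600,185) and (630,200). I'll turn a bit further to be sure, then zoom in.

>>> play_rows:
  deltas:
    - [-0.001,-0.012,-0.006,0,0,0,0.95]
    - [-0.001,-0.024,-0.01,0,0,0,0.95]
    - [-0.001,-0.036,-0.012,0,0,0,0.95]
    - [-0.001,-0.049,-0.013,0,0,0,0.95]
    - [-0.001,-0.061,-0.011,0,0,0,0.95]
    - [0,-0.073,-0.009,0,0,0,0.95]
    - [0,-0.084,-0.005,0,0,0,0.95]
    - [0.002,-0.096,0.001,0,0,0,0.95]
    - [0.003,-0.106,0.008,0,0,0,0.95]
    - [0.005,-0.115,0.016,0,0,0,0.95]

```text
clock: 37.95
position: [0.5088, 0.088, 0.2108]
tool_rot: [3.141, 0.202, -3.051]
force: [6.4, 13.2, -4.7]
grip_width: 0.0178
finger_force: 41.2
```

```bash
python3 - <<'E'
from h import *
cst(.126,4); c=get_calibration('top'); im=grab_frame('top')
for b in blobs(im,(20,110,60),(36,255,255),60): print(np.round(b[0]),np.round(b[1]),b[3])
a=cv2.resize(im[110:175,290:355],None,fx=6,fy=6,interpolation=cv2.INTER_CUBIC)
sc=get_calibration('side');im=grab_frame('side');x,y=proj(sc,fw((0,-.16,.1))).astype(int); b=cv2.resize(im[y-32:y+33,x-32:x+33],None,fx=6,fy=6,interpolation=cv2.INTER_CUBIC)
cv2.imwrite('pics/j7.png',np.hstack([a,b])[:,:,::-1])
E
```

```text
{'clock': 37.95, 'position': [0.509, 0.088, 0.211], 'tool_rot': [3.141, 0.202, -3.051], 'force': [6.43, 13.176, -4.734], 'grip_width': 0.018, 'finger_force': 41.22, 'qpos': [-0.646, 0.305, 0.409, 2.084, -0.156, 0.582, 1.517]}
f [-0.1014 -0.0347  0.2294] a 0.76 r 0.0503
corr w/rot [0.006, -0.026, 0.042, 0.001, 0.0, 0.002]
[[0.002, -0.009, 0.009, 0, 0, 0, 0.95], [0.004, -0.016, 0.019, 0, 0, 0, 0.95], [0.006, -0.022, 0.03, 0, 0, 0, 0.95], [0.008, -0.026, 0.041, 0, 0, 0, 0.95]]
[325. 144.] [26. 26.] 533
[433. 287.] [22.  8.] 63
[448. 295.] [14. 26.] 103
```

View pics/j7.png

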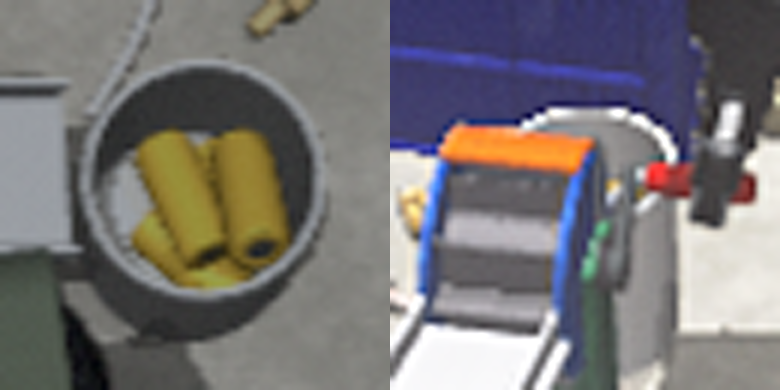

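The jar shows four rollers: two on top, one lower at crop (160,250) to (215,275), and another between the top pair at (205,150). The view did not change over the last 1.26 rad, and 1.3 turns have been made with the drum and ramp empty. I'll release the handle and go to the bung.

>>> play_rows:
  deltas:
    - [0,0,0,0,0,0,0.5]
    - [0,0,0,0,0,0,0]
    - [0,0,0,0,0,0,0]
    - [0,0,0,0,0,0,0]
    - [0,0,-0.05,0,0,0,0]
    - [0,0,-0.15,0,0,0,0]
    - [0,0,-0.25,0,0,0,0]
    - [0,0,-0.25,0,0,0,0]

```text
clock: 38.85
position: [0.4845, 0.0842, 0.3379]
tool_rot: [3.14, 0.206, -3.053]
force: [1.0, 0.7, -0.2]
grip_width: 0.086
finger_force: 0.0
```

```bash
python3 - <<'E'
from h import *
st(); print(delta([.41,.20,.26],[np.pi,0,1.66]))
a=cv2.imread('pics/top0.png'); b=grab_frame('top')[:,:,::-1]
d=cv2.absdiff(a,b).max(2)[185:240,195:250]; print((d>40).sum())
E
```

```text
{'clock': 38.85, 'position': [0.485, 0.084, 0.338], 'tool_rot': [3.14, 0.206, -3.053], 'force': [1.049, 0.659, -0.231], 'grip_width': 0.086, 'finger_force': 0.0, 'qpos': [-0.766, 0.081, 0.48, 1.97, 0.002, 0.898, 1.367]}
[0.157, 0.244, 0.127, 0.078, 0.076, 0.747]
1090
```

>>> play_rows:
  deltas:
    - [0.157,0.244,0.06,0.078,0.076,0.747,0]
    - [0.157,0.244,0.12,0.078,0.076,0.747,0]
    - [0.157,0.244,0.127,0.078,0.076,0.747,0]
    - [0.157,0.244,0.127,0.078,0.076,0.747,0]
    - [0.157,0.244,0.127,0.078,0.076,0.747,0]
    - [0.157,0.244,0.127,0.078,0.076,0.747,0]
    - [0.157,0.244,0.127,0.078,0.076,0.747,0]
    - [0.157,0.244,0.127,0.078,0.076,0.747,0]
    - [0.157,0.244,0.127,0.078,0.076,0.747,0]
    - [0.157,0.244,0.127,0.078,0.076,0.747,0]

```text
clock: 39.9
position: [0.4079, 0.1995, 0.2534]
tool_rot: [3.133, 0.024, 1.847]
force: [-0.5, -0.5, 0.3]
grip_width: 0.0852
finger_force: 0.0
```

>>> play_rows:
  deltas:
    - [0,0,0,0,0,0.02,0]
    - [0,0,0,0,0,0.02,0]

```text
clock: 40.1
position: [0.408, 0.1994, 0.2535]
tool_rot: [3.132, 0.024, 1.81]
force: [-0.2, 0.4, 0.5]
grip_width: 0.0852
finger_force: 0.0
```

```bash
python3 - <<'E'
from h import *
st(); c=get_calibration('wrist'); im=grab_frame('wrist'); cv2.imwrite('pics/b8.png',im[:,:,::-1])
print('expected flange',proj(c,[.4235,.256,.028]),'knob top',proj(c,[.4235,.256,.066]))
g=cv2.cvtColor(im,cv2.COLOR_RGB2GRAY); m=(g<60).astype(np.uint8)
n,l,s,cc=cv2.connectedComponentsWithStats(m)
for i in range(1,n):
    if s[i,4]>800: print(s[i],cc[i].round(), atz(c,*cc[i],.028).round(3))
E
```

```text
{'clock': 40.1, 'position': [0.408, 0.199, 0.253], 'tool_rot': [3.132, 0.024, 1.81], 'force': [-0.186, 0.39, 0.451], 'grip_width': 0.085, 'finger_force': 0.0, 'qpos': [-1.061, 0.245, 0.549, 2.027, -0.128, 0.906, -0.206]}
expected flange [300.42097552 125.82562208] knob top [303.47277406 128.21398559]
[ 282    0  123  170 7561] [337. 113.] [0.459 0.278 0.028]
[ 321    0   93   32 1783] [364.  12.] [0.457 0.379 0.028]
[    0    54   560   366 74442] [328. 313.] [0.523 0.029 0.028]
[ 191  188   64   95 4561] [222. 236.] [0.363 0.106 0.028]
```

View pics/b8.png

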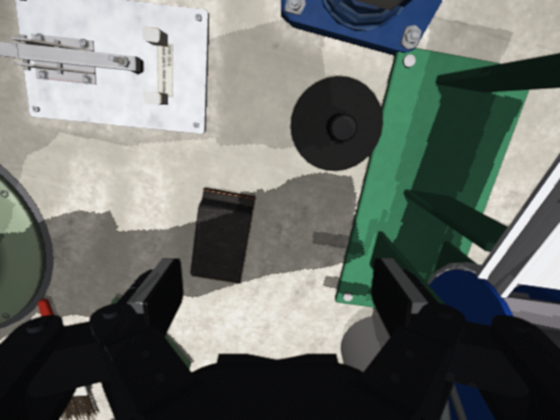

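That was the last view. It shows the bung has been knocked aside: flange centre at about (336.5,123), knob top at about (342,127), still upright, beside the green base plate.

```bash
python3 - <<'E'
from h import *
im=cv2.cvtColor(cv2.imread('pics/b8.png'),cv2.COLOR_BGR2GRAY); c=get_calibration('wrist')
m=(im<48).astype(np.uint8)*255; m[:, :286]=0; m[:,388:]=0; m[:70]=0; m[176:]=0
k=cv2.morphologyEx(m,cv2.MORPH_OPEN,np.ones((15,15),np.uint8)); cs=max(cv2.findContours(k,0,1)[0],key=cv2.contourArea)
el=cv2.fitEllipse(cs); print(el)
for uv,z in((el[0],.028),((336.5,123),.028),((342,126),.066)): print(uv,z,atz(c,*uv,z).round(4))
p=atz(c,*el[0],.028); 
print(delta([p[0],p[1],.15],[np.pi,0,1.74]))
E
```

```text
((336.4336242675781, 123.05000305175781), (88.24620056152344, 93.05889129638672), 36.061763763427734)
(336.4336242675781, 123.05000305175781) 0.028 [0.4615 0.2686 0.028 ]
(336.5, 123) 0.028 [0.4615 0.2687 0.028 ]
(342, 126) 0.066 [0.4602 0.2674 0.066 ]
[0.114, 0.135, 0.206, 0.005, 0.011, 0.035]
```

>>> play_rows:
  deltas:
    - [0.06,0.07,0.05,0.005,0.011,0.035,0.3]
    - [0.114,0.135,0.1,0.005,0.011,0.035,0.35]
    - [0.114,0.135,0.15,0.005,0.011,0.035,0.35]
    - [0.114,0.135,0.206,0.005,0.011,0.035,0.35]
    - [0.114,0.135,0.206,0.005,0.011,0.035,0.35]
    - [0.114,0.135,0.206,0.005,0.011,0.035,0.35]

```text
clock: 40.75
position: [0.4619, 0.2687, 0.1511]
tool_rot: [3.141, 0.001, 1.738]
force: [-0.0, -0.5, 0.4]
grip_width: 0.0554
finger_force: 0.0
```

```bash
python3 - <<'E'
from h import *
st(); print(delta([.461,.268,.034],[np.pi,0,1.74]))
c=get_calibration('wrist'); g=cv2.cvtColor(grab_frame('wrist'),cv2.COLOR_RGB2GRAY); x,y=proj(c,[.461,.268,.028]); print(x,y)
m=(g<48).astype(np.uint8)*255; k=cv2.morphologyEx(m,cv2.MORPH_OPEN,np.ones((15,15),np.uint8))
n,l,s,cc=cv2.connectedComponentsWithStats(k)
for i in range(1,n): print(s[i],cc[i].round(),atz(c,*cc[i],.028).round(4))
E
```

```text
{'clock': 40.75, 'position': [0.462, 0.269, 0.151], 'tool_rot': [3.141, 0.001, 1.738], 'force': [-0.049, -0.542, 0.365], 'grip_width': 0.055, 'finger_force': 0.0, 'qpos': [-0.972, 0.53, 0.459, 1.933, -0.333, 0.753, -0.154]}
[-0.001, -0.002, 0.234, 0.0, 0.0, -0.001]
275.4629568860929 199.16669057563155
[229   5  21  26 502] [239.  17.] [0.4118 0.4005 0.028 ]
[332  25  21  22 437] [342.  35.] [0.4886 0.4013 0.028 ]
[ 425  131  135   36 2875] [496. 147.] [0.6315 0.3417 0.028 ]
[  219   142   118   113 10558] [277. 198.] [0.4624 0.2691 0.028 ]
[460 158  16  17 270] [467. 166.] [0.6139 0.3229 0.028 ]
[433 183  19  26 431] [442. 195.] [0.6008 0.2949 0.028 ]
[    0   202   560   218 55453] [290. 354.] [0.5017 0.1128 0.028 ]
```

>>> play_rows:
  deltas:
    - [0,0,0.1,0,0,0,0.35]
    - [0,0,0.18,0,0,0,0.35]
    - [0,0,0.225,0,0,0,0.35]
    - [0,0,0.232,0,0,0,0.35]
    - [0,0,0.232,0,0,0,0.5]
    - [0,0,0.232,0,0,0,0.9]
    - [0,0,0.232,0,0,0,0.9]
    - [0,0,0.232,0,0,0,0.9]
    - [0,0,0.232,0,0,0,0.9]
    - [0,0,0.232,0,0,0,0.9]
  newtons: 90

```text
clock: 41.8
position: [0.463, 0.2698, 0.037]
tool_rot: [3.138, -0.002, 1.738]
force: [-1.6, -1.5, 12.9]
grip_width: 0.0258
finger_force: 87.7
```

```bash
python3 - <<'E'
from h import *
st()
E
```

```text
{'clock': 41.8, 'position': [0.463, 0.27, 0.037], 'tool_rot': [3.138, -0.002, 1.738], 'force': [-1.586, -1.541, 12.939], 'grip_width': 0.026, 'finger_force': 87.7, 'qpos': [-0.877, 0.71, 0.333, 1.983, -0.446, 0.515, -0.059]}
```

>>> play_rows:
  deltas:
    - [0,0,-0.03,0,0,0,0.9]
    - [0,0,-0.1,0,0,0,0.9]
    - [0,0,-0.2,0,0,0,0.9]
    - [0,0,-0.3,0,0,0,0.9]
    - [0,0,-0.4,0,0,0,0.9]
    - [0,0,-0.5,0,0,0,0.9]
    - [0,0,-0.6,0,0,0,0.9]
    - [0,0,-0.62,0,0,0,0.9]
    - [0,0,-0.62,0,0,0,0.9]

```text
clock: 42.7
position: [0.4618, 0.269, 0.3475]
tool_rot: [3.137, -0.003, 1.738]
force: [-0.6, -0.7, -1.9]
grip_width: 0.0255
finger_force: 88.8
```

```bash
python3 - <<'E'
from h import *
st(); print(delta([.617,-.0285,.34],[np.pi,0,1.66]))
E
```

```text
{'clock': 42.7, 'position': [0.462, 0.269, 0.348], 'tool_rot': [3.137, -0.003, 1.738], 'force': [-0.555, -0.702, -1.892], 'grip_width': 0.026, 'finger_force': 88.817, 'qpos': [-1.091, 0.3, 0.591, 1.708, -0.18, 1.182, -0.286]}
[-0.638, 0.207, 0.014, 0.002, -0.002, 0.037]
```

>>> play_rows:
  deltas:
    - [-0.1,0.03,0,0.002,-0.002,0.037,0.9]
    - [-0.19,0.06,0,0.002,-0.002,0.037,0.9]
    - [-0.28,0.09,0,0.002,-0.002,0.037,0.9]
    - [-0.37,0.12,0,0.002,-0.002,0.037,0.9]
    - [-0.46,0.15,0,0.002,-0.002,0.037,0.9]
    - [-0.55,0.18,0,0.002,-0.002,0.037,0.9]
    - [-0.638,0.207,0,0.002,-0.002,0.037,0.9]
    - [-0.638,0.207,0.014,0.002,-0.002,0.037,0.9]
    - [-0.638,0.207,0.014,0.002,-0.002,0.037,0.9]
    - [-0.638,0.207,0.014,0.002,-0.002,0.037,0.9]

```text
clock: 43.7
position: [0.6161, -0.0274, 0.3372]
tool_rot: [-3.137, 0.004, 1.661]
force: [0.7, 0.6, -1.7]
grip_width: 0.0253
finger_force: 89.0
```

```bash
python3 - <<'E'
from h import *
st(); print(delta([.617,-.0285,.185],[np.pi,0,1.66]))
# jar rim from the top view: ellipse of bright ring; report bung outline too
c=get_calibration('wrist'); im=grab_frame('wrist'); cv2.imwrite('pics/w9.png',im[:,:,::-1])
print('rim centre px',proj(c,[.617,-.0285,.128]),[proj(c,[.617+.054*np.cos(t),-.0285+.054*np.sin(t),.128]).round() for t in(0,1.57,3.14,4.71)])
g=cv2.cvtColor(im,cv2.COLOR_RGB2GRAY); x,y=proj(c,[.617,-.0285-.0,.128]).astype(int)
s=observe(); print('flange edge px',[proj(c,s['position']+[.052*np.cos(t),.052*np.sin(t),-.009]).round() for t in(0,1.57,3.14,4.71)])
E
```

```text
{'clock': 43.7, 'position': [0.616, -0.027, 0.337], 'tool_rot': [-3.137, 0.004, 1.661], 'force': [0.674, 0.64, -1.687], 'grip_width': 0.025, 'finger_force': 89.0, 'qpos': [-0.479, 0.492, 0.657, 1.505, -0.304, 1.252, 0.308]}
[-0.001, 0.003, 0.304, -0.002, 0.002, 0.001]
rim centre px [278.23083671 179.15881546] [array([326., 183.]), array([283., 130.]), array([230., 175.]), array([274., 225.])]
flange edge px [array([377., 264.]), array([287., 153.]), array([175., 246.]), array([268., 340.])]
```

```bash
python3 - <<'E'
from h import *
from scipy.optimize import least_squares
im=cv2.imread('pics/w9.png'); g=cv2.cvtColor(im,cv2.COLOR_BGR2GRAY).astype(int); c=get_calibration('wrist')
# radial profiles in world at rim height; outermost bright->dark transitions
cx,cy=.617,-.0285
for t in np.radians([30,45,60,75,90,105,120,135,150]):
    rs=np.arange(.040,.064,.0015); v=[]
    for r in rs:
        u=proj(c,[cx+r*np.cos(t),cy+r*np.sin(t),.128]); v.append(int(g[int(round(u[1])),int(round(u[0]))]))
    print(round(np.degrees(t)),v)
E
```

```text
30 [110, 107, 98, 66, 66, 67, 69, 120, 202, 250, 251, 231, 227, 227, 228, 230]
45 [204, 203, 229, 250, 254, 244, 78, 121, 237, 249, 245, 230, 229, 230, 233, 235]
60 [161, 154, 168, 251, 253, 253, 248, 187, 222, 250, 230, 184, 203, 200, 179, 139]
75 [252, 252, 252, 252, 253, 248, 132, 160, 240, 252, 194, 112, 86, 90, 91, 95]
90 [253, 252, 254, 247, 186, 125, 127, 203, 248, 251, 179, 97, 81, 89, 205, 244]
105 [238, 131, 127, 130, 129, 128, 136, 191, 254, 249, 186, 83, 81, 90, 125, 241]
120 [128, 129, 129, 130, 128, 129, 151, 250, 253, 235, 152, 190, 202, 204, 204, 204]
135 [129, 129, 129, 129, 126, 112, 191, 251, 247, 217, 207, 219, 222, 232, 236, 237]
150 [184, 168, 128, 79, 63, 121, 236, 252, 248, 244, 242, 242, 236, 234, 234, 237]
```

>>> play_rows:
  deltas:
    - [0,0.005,0.08,-0.002,0.002,0.001,0.9]
    - [0,0.005,0.16,-0.002,0.002,0.001,0.9]
    - [0,0.005,0.24,-0.002,0.002,0.001,0.9]
    - [0,0.005,0.29,-0.002,0.002,0.001,0.9]
    - [0,0.005,0.304,-0.002,0.002,0.001,0.9]
    - [0,0.005,0.304,-0.002,0.002,0.001,0.9]
    - [0,0.005,0.304,-0.002,0.002,0.001,0.9]

```text
clock: 44.45
position: [0.6196, -0.0284, 0.1875]
tool_rot: [3.138, 0.0, 1.659]
force: [0.1, 0.2, -0.2]
grip_width: 0.0255
finger_force: 89.1
```

```bash
python3 - <<'E'
from h import *
st(); print(delta([.618,-.028,.145],[np.pi,0,1.66]))
E
```

```text
{'clock': 44.45, 'position': [0.62, -0.028, 0.188], 'tool_rot': [3.138, 0.0, 1.659], 'force': [0.113, 0.2, -0.224], 'grip_width': 0.026, 'finger_force': 89.098, 'qpos': [-0.425, 0.632, 0.576, 1.681, -0.408, 0.947, 0.392]}
[0.001, -0.003, 0.085, 0.002, 0.0, -0.001]
```

>>> play_rows:
  deltas:
    - [0.001,-0.003,0.01,0.001,0,0,0.9]
    - [0.001,-0.003,0.03,0.001,0,0,0.9]
    - [0.001,-0.003,0.045,0.001,0,0,0.9]
    - [0.001,-0.003,0.06,0.001,0,0,0.9]
    - [0.001,-0.003,0.07,0.001,0,0,0.9]
    - [0.001,-0.003,0.076,0.001,0,0,0.9]
    - [0.001,-0.003,0.076,0.001,0,0,0.9]

```text
clock: 45.15
position: [0.6174, -0.028, 0.1476]
tool_rot: [-3.141, -0.0, 1.659]
force: [0.5, 2.9, -2.8]
grip_width: 0.0258
finger_force: 89.0
```

```bash
python3 - <<'E'
from h import *
st(); print(delta([.618,-.028,.145],[np.pi,0,1.66]))
E
```

```text
{'clock': 45.15, 'position': [0.617, -0.028, 0.148], 'tool_rot': [-3.141, -0.0, 1.659], 'force': [0.479, 2.908, -2.824], 'grip_width': 0.026, 'finger_force': 89.04, 'qpos': [-0.406, 0.677, 0.546, 1.714, -0.438, 0.875, 0.416]}
[-0.0, 0.001, 0.005, -0.0, -0.0, -0.001]
```

>>> play_rows:
  deltas:
    - [0,0,0.003,0,0,0,0.9]
    - [0,0,0.006,0,0,0,0.9]
    - [0,0,0.008,0,0,0,0.9]
    - [0,0,0.008,0,0,0,0.9]

```text
clock: 45.55
position: [0.6178, -0.0277, 0.145]
tool_rot: [3.141, -0.001, 1.659]
force: [-6.1, 6.2, 15.5]
grip_width: 0.0257
finger_force: 91.4
```

>>> play_rows:
  deltas:
    - [0,0,0.003,0,0,0,0.9]
    - [0,0,0.004,0,0,0,0.9]
    - [0,0,0.004,0,0,0,0.9]

```text
clock: 45.85
position: [0.6178, -0.0277, 0.1448]
tool_rot: [3.14, -0.002, 1.659]
force: [-17.6, 10.6, 46.2]
grip_width: 0.0256
finger_force: 94.5
```

It is firm at z=0.1448, the predicted seat height. I'll release and withdraw.

>>> play_rows:
  deltas:
    - [0,0,-0.004,0,0,0,0.9]
    - [0,0,-0.004,0,0,0,0.5]
    - [0,0,-0.004,0,0,0,0.4]
    - [0,0,-0.004,0,0,0,0.35]
    - [0,0,-0.02,0,0,0,0.35]
    - [0,0,-0.08,0,0,0,0.35]
    - [0,0,-0.16,0,0,0,0.35]
    - [0,0,-0.26,0,0,0,0.35]
    - [0,0,-0.36,0,0,0,0.35]
    - [0,0,-0.36,0,0,0,0.35]

```text
clock: 46.85
position: [0.6194, -0.0295, 0.3288]
tool_rot: [3.133, 0.001, 1.658]
force: [0.2, -0.1, -1.6]
grip_width: 0.0556
finger_force: 0.0
```

```bash
python3 - <<'E'
from h import *
st(); c=get_calibration('wrist'); im=grab_frame('wrist'); cv2.imwrite('pics/w10.png',im[:,:,::-1]); g=cv2.cvtColor(im,cv2.COLOR_RGB2GRAY)
m=(g<48).astype(np.uint8)*255; k=cv2.morphologyEx(m,cv2.MORPH_OPEN,np.ones((11,11),np.uint8)); k[300:]=0
x,y=proj(c,[.618,-.028,.136]).astype(int); print('expect',x,y)
n,l,s,cc=cv2.connectedComponentsWithStats(k); i=l[y,x]; print(s[i],cc[i])
ct=max(cv2.findContours((l==i).astype(np.uint8),0,1)[0],key=cv2.contourArea); el=cv2.fitEllipse(cv2.convexHull(ct)); print(el)
for z in(.128,.136,.150): 
    e=[proj(c,[.618+.052*np.cos(t),-.028+.052*np.sin(t),z]) for t in np.linspace(0,6.28,40)]; print(z,cv2.fitEllipse(np.float32(e)))
t=get_calibration('top'); T=grab_frame('top'); print([(np.round(b[0]),b[3]) for b in blobs(T,(20,110,60),(36,255,255),60)])
E
```

```text
{'clock': 46.85, 'position': [0.619, -0.029, 0.329], 'tool_rot': [3.133, 0.001, 1.658], 'force': [0.188, -0.143, -1.65], 'grip_width': 0.056, 'finger_force': 0.0, 'qpos': [-0.474, 0.498, 0.657, 1.52, -0.317, 1.223, 0.317]}
expect 273 180
[ 227  134   94   93 6889] [273.74452025 180.3511395 ]
((273.7396545410156, 180.396484375), (93.14151000976562, 93.87370300292969), 84.90827178955078)
0.128 ((273.9241027832031, 176.8582000732422), (94.2060546875, 95.66471099853516), 91.6229248046875)
0.136 ((273.9205017089844, 178.25308227539062), (96.21318817138672, 97.82643127441406), 91.43147277832031)
0.15 ((273.9136047363281, 180.84707641601562), (99.93896484375, 101.85452270507812), 91.14208221435547)
[(array([448., 295.]), np.int32(103))]
```

```bash
python3 -c "
from workcell import *
print(job_done())"
```

```text
the job is handed in; nothing more can be done
None
```

I handed the job in at 47 s on the robot's clock: all four rollers went through the feeder into the jar, and the bung, which had been knocked aside beforehand, is seated level on the rim. I counted the rollers from the top camera, where the lower two were only partly visible; the jar, ramp and drum did not change over the last fifth of a turn.

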